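# Press sample cartridges and put them on ice

## Task

Seat every cartridge from the grey mat in a pocket of the press, swing the red bar fully shut over them, then press the yellow treadle right down to its stop twice, holding it there about two seconds each time and letting it come fully up after each stroke; never work the treadle while the bar is open. Then swing the bar wide open, stand all the cartridges upright on the cold pack in the white foam box, and leave the bar open and everything else where it is.

Things in the scene. Friction and masses are not known exactly. Their poses are not given: they have to be found in the camera images.
- cart_red: sample cartridge: white block, 46 (its x) x 28 (its y) x 32 mm (its z, up), 45 g, with a red band and red top panel; the same turned half round. Origin at the centre of its underside. May be absent (then None).
- cart_yellow: sample cartridge: white block, 46 (its x) x 28 (its y) x 32 mm (its z, up), 45 g, with a yellow band and yellow top panel; the same turned half round. Origin at the centre of its underside. May be absent (then None).
- cart_green: sample cartridge: white block, 46 (its x) x 28 (its y) x 32 mm (its z, up), 45 g, with a green band and green top panel; the same turned half round. Origin at the centre of its underside. May be absent (then None).
- press: the cartridge press, fixed: aluminium nest block 68 (its x) x 124 (its y) x 32 mm tall, low white housing behind it (+x side, 28 mm tall from x = 58 mm on). Origin at the centre of the nest block's underside, on the bench; z up. Three rectangular pockets in a row along its y. Steel posts 44 mm tall at y = -70 mm (bar hinge) and y = +70 mm (end of the shut bar).
- bar (a joint): angle of the red locking bar, swinging level about an upright hinge at the press's y = -70 mm: 0 = shut against its stop (along the press's y, across all pockets), 1.4 = wide open (towards the press's +x; clockwise from above opens). Bar 16 mm wide, 10 mm thick, underside 45 mm above the bench, 3 mm over seated cartridges. Stays where left (under 1 N moves it). Starts open.
- bar_knob (a point): grip point of the upright round black knob at the free end of the red bar, 138 mm from the hinge: 18 mm in diameter, from 55 to 91 mm above the bench; this point is 75 mm above the bench
- bar_hinge (a point): point on the red bar's upright hinge axis, 45 mm above the bench
- pocket0 (a point): middle of the floor of the pocket at the press's y = -36 mm (x = 0), 10 mm above the bench: an open-topped pocket 50 (along the press's x) x 32 mm, 22 mm deep, mouth 32 mm above the bench; takes one cartridge, long side along the press's x, which then stands 10 mm proud; a finger slot 26 mm wide is cut through each end wall (facing the press's x) down to the floor
- pocket1 (a point): middle of the floor of the pocket at the press's y = 0 mm (x = 0), 10 mm above the bench: an open-topped pocket 50 (along the press's x) x 32 mm, 22 mm deep, mouth 32 mm above the bench; takes one cartridge, long side along the press's x, which then stands 10 mm proud; a finger slot 26 mm wide is cut through each end wall (facing the press's x) down to the floor
- pocket2 (a point): middle of the floor of the pocket at the press's y = 36 mm (x = 0), 10 mm above the bench: an open-topped pocket 50 (along the press's x) x 32 mm, 22 mm deep, mouth 32 mm above the bench; takes one cartridge, long side along the press's x, which then stands 10 mm proud; a finger slot 26 mm wide is cut through each end wall (facing the press's x) down to the floor
- treadle (a joint): angle of the yellow spring treadle: 0 = up at rest (sloping, free end raised), 0.30 = down on its stop, plate level. The spring needs about 4 N on the pad to start and 10 N at the stop, and returns it by itself.
- treadle_pad (a point): centre of pressing on the black rubber pad on top of the yellow treadle plate (plate 58 mm wide; pad 62 x 52 mm), 90 mm from the hinge axis; about 68 mm above the bench when up, 42 mm when down on its stop
- treadle_hinge (a point): middle of the treadle's level hinge axis, 35 mm above the bench; the plate runs from it towards treadle_pad and 32 mm past it
- coldbox: open white foam cold box, fixed, 200 x 200 mm outside, 75 mm tall, walls 18 mm (inside 164 x 164 mm); a frozen blue cold pack 150 x 150 mm lies in it, its top 35 mm above the bench, for things to stand on. Origin at the centre of its underside; z up.
- mat: flat grey bench mat, fixed, 200 x 200 mm, 4 mm thick, where the cartridges wait; origin at the centre of its underside
- cold_block: bare aluminium block, 50 x 50 x 30 mm, 0.4 kg, standing on the mat among the cartridges; bystander, to be left alone. Origin at the centre of its underside
- timer: blue lab timer lying flat, 60 x 75 x 18 mm; bystander, to be left alone. Origin at the centre of its underside
- cup: small open white plastic cup, 52 mm wide, 45 mm tall; bystander, to be left alone. Origin at the centre of its underside
- tube: clear jar-like sample tube with a blue cap, 28 mm wide, 70 mm tall; bystander, to be left alone. Origin at the centre of its underside
Things that resemble listed ones, but are neither listed nor needed, are in the scene too. What is meant by the part that bears treadle is not turquoise, and is the larger of those in its own colour.

How it is judged:
On the way, in this order (a step that is already met when the one before it is completed fails the run):
1. every cartridge is seated in a pocket of the press, bar still open (z of cart_red in the frame of press between 0.006 and 0.0135 m and x of cart_red in the frame of press between -0.006 and 0.006 m and y of cart_red in the frame of press between -0.042 and 0.042 m and angle between each of cart_red, cart_yellow, cart_green's own z axis and vertical below 0.12 rad and z of cart_yellow in the frame of press between 0.006 and 0.0135 m and x of cart_yellow in the frame of press between -0.006 and 0.006 m and y of cart_yellow in the frame of press between -0.042 and 0.042 m and z of cart_green in the frame of press between 0.006 and 0.0135 m and x of cart_green in the frame of press between -0.006 and 0.006 m and y of cart_green in the frame of press between -0.042 and 0.042 m and value of joint bar above 0.5 rad), for 0.2 s.
2. the bar is shut over the seated cartridges (z of cart_red in the frame of press between 0.006 and 0.0135 m and x of cart_red in the frame of press between -0.006 and 0.006 m and y of cart_red in the frame of press between -0.042 and 0.042 m and angle between each of cart_red, cart_yellow, cart_green's own z axis and vertical below 0.12 rad and z of cart_yellow in the frame of press between 0.006 and 0.0135 m and x of cart_yellow in the frame of press between -0.006 and 0.006 m and y of cart_yellow in the frame of press between -0.042 and 0.042 m and z of cart_green in the frame of press between 0.006 and 0.0135 m and x of cart_green in the frame of press between -0.006 and 0.006 m and y of cart_green in the frame of press between -0.042 and 0.042 m and value of joint bar below 0.08 rad), for 0.2 s.
3. first stroke: treadle held down at its stop for a second and more, bar shut on the cartridges (all of step 2 and value of joint treadle above 0.27 rad), for 1.2 s.
4. the treadle is fully up again (value of joint treadle below 0.04 rad), for 0.1 s.
5. second stroke: the same (all of step 3), for 1.2 s.
6. the treadle is up and the bar swung wide open (value of joint treadle below 0.04 rad and value of joint bar above 1 rad), for 0.1 s.
At the end, for the whole second after the job is handed in: Every cartridge stands upright (within 0.15 rad) and still on the cold pack inside the foam box; treadle up (below 0.04 rad); bar open (above 1.0 rad). Seated means origin within 3.5 mm of the pocket floor; bar shut means below 0.08 rad; treadle down means above 0.27 rad, held 1.2 s (all of step 6 and z of cart_red in the frame of coldbox between 0.03 and 0.04 m and x of cart_red in the frame of coldbox between -0.08 and 0.08 m and y of cart_red in the frame of coldbox between -0.08 and 0.08 m and angle between each of cart_red, cart_yellow, cart_green's own z axis and vertical below 0.15 rad and linear speed of each of cart_red, cart_yellow, cart_green below 0.02 m/s and z of cart_yellow in the frame of coldbox between 0.03 and 0.04 m and x of cart_yellow in the frame of coldbox between -0.08 and 0.08 m and y of cart_yellow in the frame of coldbox between -0.08 and 0.08 m and z of cart_green in the frame of coldbox between 0.03 and 0.04 m and x of cart_green in the frame of coldbox between -0.08 and 0.08 m and y of cart_green in the frame of coldbox between -0.08 and 0.08 m); the robot touches nothing.
It fails at once if the treadle is worked while the bar is open (value of joint treadle above 0.15 rad and value of joint bar above 0.3 rad).
It fails at once if a bystander (aluminium block, timer, cup or tube) is shifted more than 4 cm (distance of any of cold_block, timer, cup, tube from where it was at the start of the episode above 0.04 m).
Of cart_red, cart_yellow, cart_green only 2 to 3 are there at a start; the rules pass over those that are not, and their reading is None.
At some moment in a run one of cart_red, cart_yellow, cart_green may be knocked a few centimetres aside while the robot is not near it.
Once in a run the grip may slacken for a moment while it holds something.
It also fails if it takes over 210 s, if anything falls off the work surface, if the arm or the gripper's body presses on something with over 40 N, if the wrist force passes 120 N, or if a joint passes its speed limit or range.

## Robot

A 6-joint arm with a two-finger parallel gripper is mounted at the origin on the work surface. World frame = base frame: x ahead of the robot, y to its left, z up, the work surface at z = 0. Lengths are in m, angles in rad, forces in N, time in s.
With the tool pointing down it reaches from about 0.25 to 0.775 m from the base axis. Payload 4 kg.
Tool frame: the origin (TCP) lies midway between the tips of the shut fingers; the grasp point (between the pads) lies 19 mm behind it; z points along the fingers, x is the direction in which the jaws open and shut, and the axes are right-handed (so a half turn about z gives the same grasp; the last joint's range is limited). The gripper opens to 94 mm and grips with 3 to 60 N. Pads are 16 mm wide; open, the fingers measure 119 mm over their backs; the gripper's body (75 mm by 177 mm) begins 78 mm behind the grasp point.
Start: joints at [-1.359, 0.087, 1.371, -0, 1.684, -0.103], TCP at [0.17, -0.523, 0.206] pointing down, gripper open.
Joint ranges: [-3.1, 3.1], [-0.76, 2.03], [0.27, 2.55], [-1.08, 4.22], [0.17, 2.65], [-2.57, 2.57]. Speed limits (rad/s): [2.79, 2.79, 3.14, 3.14, 3.14, 3.14].

## Interface

Orientations are given as [roll, pitch, yaw] about the fixed x, y, z axes, in that order (R = Rz(yaw) Ry(pitch) Rx(roll)).
In Python, from bench import robot gives the robot as it stands.
- The arm moves only by the shell command python3 -m handwheel 'ROWS'. ROWS is a JSON object of lists of equal length, an entry for each row: "delta_pos": the shift along the tool's x, y, z in mm, a list of three; "rotation": the turn, a rotation vector about the tool's x, y, z in rad, a list of three; "claw": the closure, from -1 (fully open) to 1 (shut). In form: {"delta_pos": [[tx, ty, tz], ...], "rotation": [[wx, wy, wz], ...], "claw": [claw, ...]}. A call has exactly 8 rows; each row shifts and turns the commanded pose from where the row before left it, along the tool's axes as they then stand; what a row does not reach is not made up. A row lasts 1/8 s, in which the tool goes at most 62.5 mm and 10.7 degrees, less where a joint would pass 70% of its speed; a pose out of reach is approached as far as the arm can. A call with a gripper value outside its range is refused whole. The fingers move at their own pace and stop on an object; the grip force is fixed at half the most. Time passes only in rows, so rows that do not move let the fingers close, or fill a call up. It gives the time, the measured TCP pose, the force and the opening at its end, in the units of the state.
- robot.get_obs(): the state, without advancing time (a new reading comes with each control period).
- robot.snapshot(name): name is "scene" or "top" or "wrist"; returns a dict with "color" (384x512x3 uint8, red, green, blue), "intrinsics" (3x3 intrinsics, pixels), "k1" (the pictures are not rectified: a ray, as slopes to the right and down, at radius r is drawn at 1 + k1 r^2 times it, then the intrinsics apply), "eye" and "rotation" of the camera in the world. Camera axes: x right, y down, z forward; pixel columns grow to the right and rows downward; lengths in m; the calibration is good to about 2 mm. A picture is of the moment at which its call begins. There is no depth.
- robot.close_job(): hands the job in, once; it reports no verdict.
The state is a dict: "time": time; "joint_positions": joint angles; "qvel": joint speeds; "joint_torque": joint torques, N m; "tool_pos": TCP position; "ee_rot": TCP orientation; "wrist_force": force on the tool from outside, world axes, zero at the start; "wrist_torque": the same for the moment, N m; "width": finger opening in m.
Only numpy, scipy, OpenCV 4.12 (cv2) and the standard library are available. Lean on these libraries where they do the work, as an engineer would, in place of code of your own. Each camera call takes 0.05 s, during which the arm holds its last target.

## Working session

There is one attempt and no reset: what is moved stays moved. The work goes in short steps, Python scripts to look and compute and a shell command to move; the robot and the scene stay as the last step left them, time stands still between calls to the robot, and variables do not carry over. Pictures are saved under pics/ and viewed, and the job is handed in when it is done.

```bash
mkdir -p pics; ls; cat > h.py <<'E'
import numpy as np, cv2, json
from bench import robot
def snap(n,fn=None):
    s=robot.snapshot(n)
    if fn: cv2.imwrite('pics/'+fn,cv2.cvtColor(s['color'],cv2.COLOR_RGB2BGR))
    np.savez('/tmp/%s.npz'%(fn or n),**{k:np.array(v) for k,v in s.items()})
    return s
def load(fn): return dict(np.load('/tmp/%s.npz'%fn))
def ray(s,u,v):
    K=np.array(s['intrinsics']); xd=(u-K[0,2])/K[0,0]; yd=(v-K[1,2])/K[1,1]
    k=float(s['k1']); x,y=xd,yd
    for _ in range(20):
        f=1+k*(x*x+y*y); x,y=xd/f,yd/f
    d=np.array(s['rotation'])@np.array([x,y,1.]); return np.array(s['eye']),d/np.linalg.norm(d)
def onz(s,u,v,z):
    e,d=ray(s,u,v); return e+d*(z-e[2])/d[2]
def proj(s,p):
    c=np.array(s['rotation']).T@(np.array(p)-np.array(s['eye'])); x,y=c[:2]/c[2]
    f=1+float(s['k1'])*(x*x+y*y); K=np.array(s['intrinsics']); return np.array([K[0,0]*x*f+K[0,2],K[1,1]*y*f+K[1,2]])
def tri(l):
    A=np.zeros((3,3));b=np.zeros(3);r=[ray(*q) for q in l]
    for e,d in r:
        M=np.eye(3)-np.outer(d,d);A+=M;b+=M@e
    p=np.linalg.solve(A,b); return p,[float(np.linalg.norm((np.eye(3)-np.outer(d,d))@(p-e))) for e,d in r]
E
python3 - <<'E'
from h import *
print({k:np.round(v,3) if not isinstance(v,(float,)) else v for k,v in robot.get_obs().items()})
for n in ['scene','top','wrist']:
    s=snap(n,n+'0.png'); print(n,s['intrinsics'],s['k1'],s['eye'],np.round(s['rotation'],3))
    c=cv2.imread('pics/%s0.png'%n); cv2.imwrite('pics/%s0b.png'%n,cv2.resize(c,(800,600),interpolation=cv2.INTER_CUBIC))
E
```

```text
pics
{'time': 0.0, 'joint_positions': array([-1.359,  0.088,  1.372, -0.   ,  1.684, -0.103]), 'qvel': array([ 0.001,  0.   ,  0.   ,  0.   ,  0.001, -0.   ]), 'joint_torque': array([-0.0000e+00, -3.4018e+01, -3.0242e+01,  7.2000e-02,  3.3000e-02,
       -0.0000e+00]), 'tool_pos': array([ 0.17 , -0.522,  0.204]), 'ee_rot': array([-3.141e+00,  2.000e-03, -1.256e+00]), 'wrist_force': array([-0.047,  0.156,  0.64 ]), 'wrist_torque': array([ 0.007, -0.021,  0.037]), 'width': 0.09394024891349688}
scene [[399.86041466   0.         250.95118174]
 [  0.         399.86041466 194.55806389]
 [  0.           0.           1.        ]] -0.05109211266065664 [0.88307137 0.74637125 0.67831053] [-2.204 -0.014  2.702]
top [[402.32715656   0.         254.99082787]
 [  0.         402.32715656 185.37651727]
 [  0.           0.           1.        ]] -0.1071303779969709 [ 0.32820002 -0.01892972  1.34861828] [-3.016  0.02  -1.546]
wrist [[335.70290509   0.         255.47563541]
 [  0.         335.70290509 192.24887044]
 [  0.           0.           1.        ]] 0.0011891163335667131 [ 0.23809644 -0.50040937  0.38473553] [ 2.895e+00  1.000e-03 -1.256e+00]
```

```bash
python3 - <<'E'
t=open('h.py').read()
t=t.replace("    if fn: cv2.imw","    from scipy.spatial.transform import Rotation as R\n    s['rotation']=R.from_euler('xyz',s['rotation']).as_matrix()\n    if fn: cv2.imw")
open('h.py','w').write(t)
from h import *
for n in ['scene','top','wrist']:
    s=snap(n,n+'0.png')
E
```

```text
(no output)
```

View pics/scene0b.png

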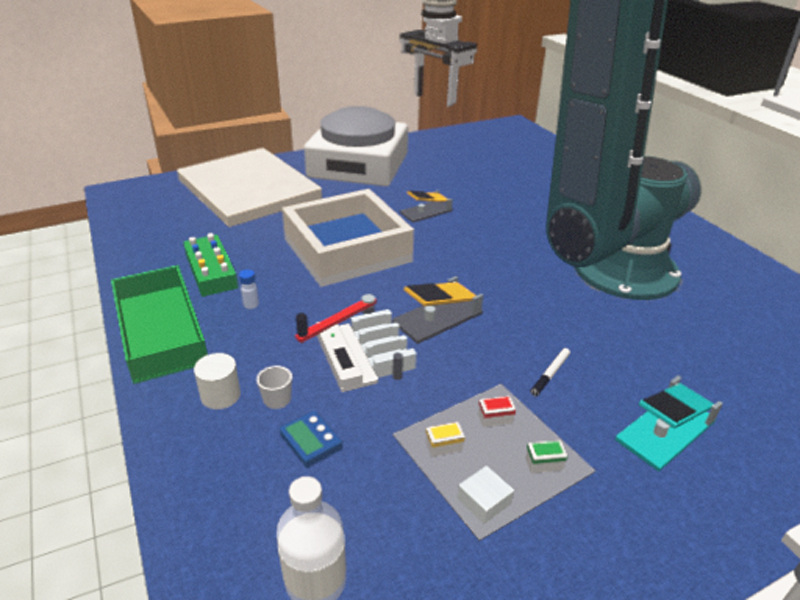

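View pics/top0b.png

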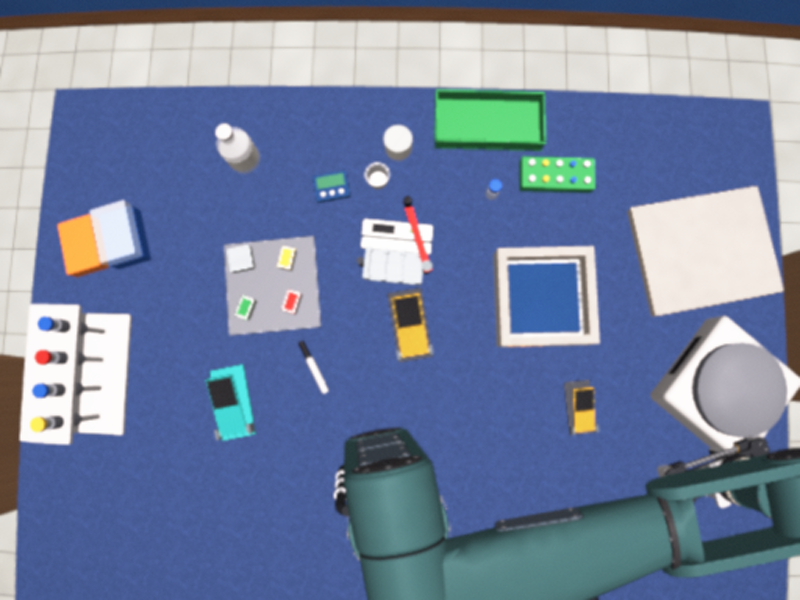

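View pics/wrist0b.png

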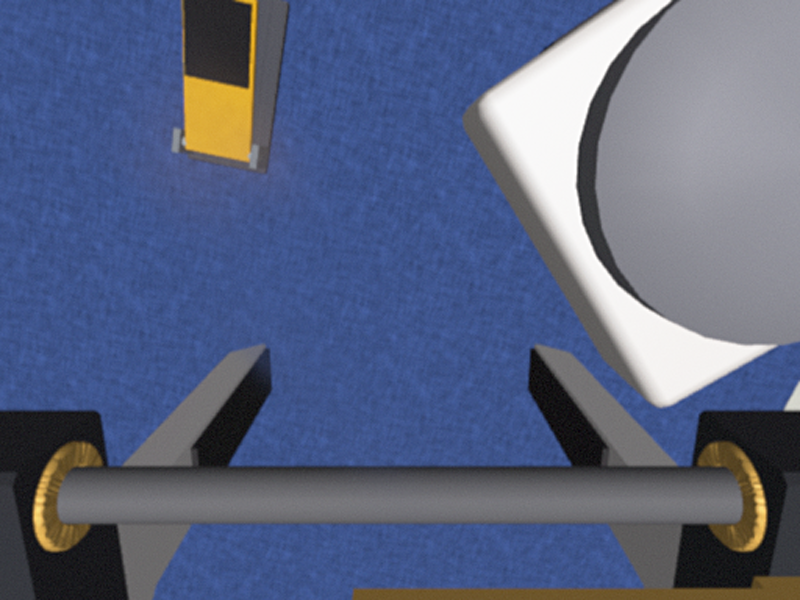

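```bash
python3 - <<'E'
from h import *
a=load('top0.png');b=load('scene0.png')
def blobs(s,lo,hi,roi,mn=15):
    h=cv2.cvtColor(s['color'],cv2.COLOR_RGB2HSV);m=cv2.inRange(h,lo,hi)
    z=np.zeros_like(m);x0,y0,x1,y1=roi;z[y0:y1,x0:x1]=m[y0:y1,x0:x1]
    n,_,st,c=cv2.connectedComponentsWithStats(z)
    return [(c[i].round(1).tolist(),int(st[i,4]),st[i,:4].tolist(),cv2.minAreaRect(np.argwhere(_==i)[:,::-1].astype(np.float32))) for i in range(1,n) if st[i,4]>=mn]
for nm,lo,hi in [('red',(0,150,120),(8,255,255)),('red2',(172,150,120),(180,255,255)),('yellow',(20,150,150),(32,255,255)),('green',(45,120,60),(75,255,255))]:
    print(nm,'top');[print('  ',x) for x in blobs(a,lo,hi,(140,120,280,215))]
    print(nm,'scene');[print('  ',x) for x in blobs(b,lo,hi,(190,150,400,345))]
for n,s,r in [('t',a,(130,110,290,240)),('s',b,(180,170,400,350))]:
    c=cv2.cvtColor(s['color'],cv2.COLOR_RGB2BGR)[r[1]:r[3],r[0]:r[2]]
    f=800/(r[2]-r[0]); f=min(f,600/(r[3]-r[1]));cv2.imwrite(f'pics/crop_{n}.png',cv2.resize(c,None,fx=f,fy=f,interpolation=cv2.INTER_CUBIC)); print(n,f)
E
```

```text
red top
   ([266.2, 149.2], 90, [261, 132, 12, 34], ((265.9427795410156, 148.6773223876953), (34.78179168701172, 2.8587770462036133), 72.34988403320312))
   ([185.6, 192.5], 34, [183, 188, 6, 10], ((185.64999389648438, 192.5500030517578), (3.4785051345825195, 8.854375839233398), 18.43494987487793))
red scene
   ([216.3, 202.3], 119, [197, 193, 38, 20], ((215.60003662109375, 203.1999969482422), (4.472135543823242, 41.143653869628906), 63.43495178222656))
   ([318.1, 257.8], 89, [310, 254, 17, 8], ((318.08465576171875, 257.6769714355469), (6.077702045440674, 15.628376007080078), 82.87498474121094))
red2 top
   ([264.4, 137.1], 16, [262, 132, 5, 12], ((264.5620422363281, 137.29562377929688), (11.70469856262207, 1.1961007118225098), 70.01689147949219))
red2 scene
   ([223.5, 196.2], 16, [218, 193, 13, 8], ((223.76417541503906, 196.07550048828125), (1.2626714706420898, 13.889386177062988), 60.945396423339844))
   ([207.7, 208.2], 96, [190, 198, 39, 21], ((208.82974243164062, 206.6783905029297), (5.614652633666992, 42.00592041015625), 62.10273361206055))
yellow top
   ([263.5, 211.3], 107,
[... 455 characters left out ...]
67948246002197, 16.081523895263672), 78.69007110595703))
   ([286.3, 282.8], 26, [277, 281, 20, 5], ((286.4660339355469, 282.8188781738281), (1.1671607494354248, 19.411725997924805), 79.3803482055664))
green top
   ([155.9, 196.1], 33, [153, 192, 7, 9], ((155.8448486328125, 196.137939453125), (3.5282113552093506, 8.541985511779785), 21.801410675048828))
green scene
   ([195.4, 280.0], 152, [190, 270, 15, 20], ((194.6951446533203, 279.7439270019531), (19.834068298339844, 9.526599884033203), 51.34019470214844))
   ([349.8, 286.7], 111, [341, 283, 18, 8], ((349.60345458984375, 286.74139404296875), (6.7266845703125, 16.858234405517578), 85.2363510131836))
t 4.615384615384615
s 3.3333333333333335
```

View pics/crop_t.png

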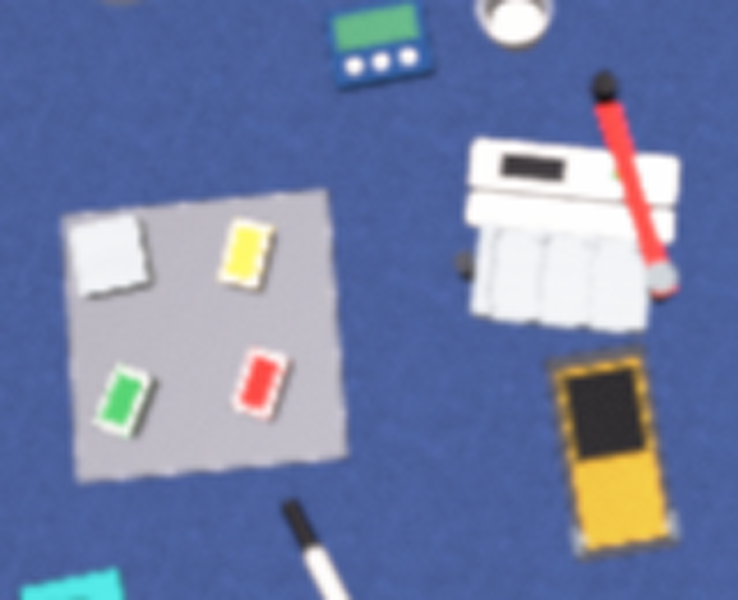

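View pics/crop_s.png

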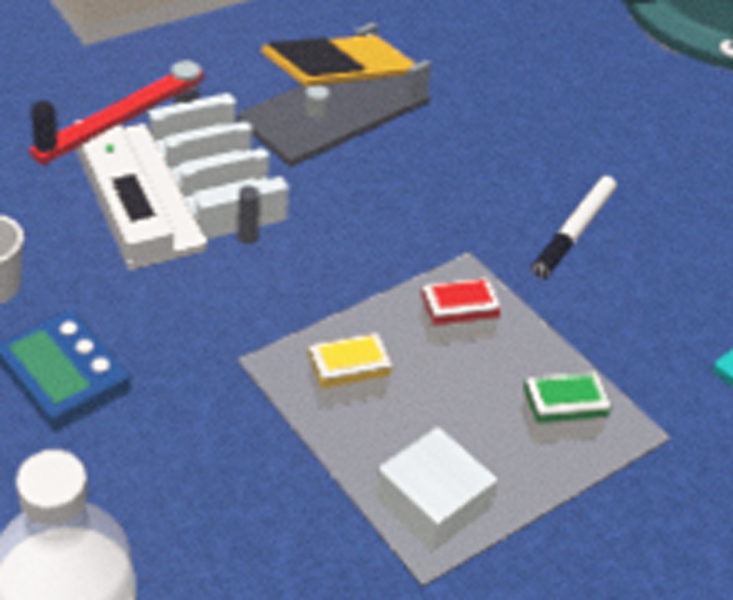

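Treadle candidates (top0b): turquoise (230,400), small yellow (582,405), large yellow (410,325). The large yellow one fits ("not turquoise, the larger in its colour"); the enlarged crop shows it at (612,450), with its black pad toward the press. Three cartridges are on the mat: yellow (247,255), red (262,383) and green (126,400). The bar is open and its hinge is at (660,278).

```bash
cat >> h.py <<'E'
HS={'red':((0,130,110),(9,255,255)),'yellow':((20,130,140),(33,255,255)),'green':((45,100,50),(78,255,255))}
def mask(s,c):
    return cv2.inRange(cv2.cvtColor(s['color'],cv2.COLOR_RGB2HSV),*HS[c])
E
python3 - <<'E'
from h import *
a=load('top0.png');b=load('scene0.png')
P={'red':((185.6,192.5),(318.1,257.8)),'green':((155.9,196.1),(349.8,286.7)),'yellow':(None,(284.8,275.5))}
# yellow in top, locate
c=a['color'][155:175,172:195].astype(int)
m=(c[...,0]-c[...,2]>60)&(c[...,1]-c[...,2]>50); w=np.argwhere(m); print(w.mean(0)[::-1]+[172,155])
P['yellow']=(tuple(w.mean(0)[::-1]+[172,155]),P['yellow'][1])
for k,(p,q) in P.items(): print(k,tri([(a,*p),(b,*q)]))
f=4.615384615;cp=lambda x,y:((x+.5)/f+130-.5,(y+.5)/f+110-.5)
g=3.33333;cs=lambda x,y:((x+.5)/g+180-.5,(y+.5)/g+170-.5)
print('knob top',tri([(a,*cp(605,85)),(b,*cs(43,106))]))
print('hinge top',tri([(a,*cp(661,276)),(b,*cs(186,68))]))
print('post',tri([(a,*cp(463,265)),(b,*cs(248,190))]))
print('nest corners (top z.032)',[onz(a,*cp(*p),.032).round(4) for p in [(480,226),(655,238),(647,330),(472,314)]])
print('pad corners',[onz(a,*cp(*p),.068).round(4) for p in [(564,376),(634,368),(650,450),(580,461)]])
print('treadle hinge ends',[onz(a,*cp(*p),.035).round(4) for p in [(580,548),(672,534)]])
print('mat',[onz(a,*cp(*p),.004).round(4) for p in [(62,216),(326,190),(348,457),(78,480)]])
d=512/800
print('box',[onz(a,x*d,y*d,.075).round(4) for x,y in [(496,249),(596,246),(600,345),(498,347)]])
E
```

```text
[182.625    164.296875]
red (array([0.46617958, 0.23928788, 0.03740617]), [0.0015728190088911955, 0.0015728190088911938])
green (array([0.45178246, 0.33819662, 0.03743521]), [0.0015414735325848547, 0.0015414735325848603])
yellow (array([0.5601576 , 0.25406142, 0.03734556]), [0.001201327848890654, 0.0012013278488906029])
knob top (array([ 0.67463364, -0.00394534,  0.09176848]), [0.001763338999801797, 0.0017633389998018942])
hinge top (array([ 0.54496248, -0.04568693,  0.06066301]), [0.00084598916811851, 0.0008459891681181855])
post (array([0.55433406, 0.09396897, 0.04593625]), [0.003120010551393417, 0.003120010551393325])
nest corners (top z.032) [array([0.5828, 0.0854, 0.032 ]), array([ 0.5767, -0.041 ,  0.032 ]), array([ 0.5097, -0.0366,  0.032 ]), array([0.5185, 0.0891, 0.032 ])]
pad corners [array([0.4712, 0.0208, 0.068 ]), array([ 0.4779, -0.0276,  0.068 ]), array([ 0.4212, -0.0399,  0.068 ]), array([0.4124, 0.0083, 0.068 ])]
treadle hinge ends [array([0.3532, 0.0075, 0.035 ]), array([ 0.3646, -0.0571,  0.035 ])]
mat [array([0.5901, 0.4015, 0.004 ]), array([0.6132, 0.2031, 0.004 ]), array([0.4155, 0.1786, 0.004 ]), array([0.3934, 0.3776, 0.004 ])]
box [array([ 0.5778, -0.1879,  0.075 ]), array([ 0.5891, -0.396 ,  0.075 ]), array([ 0.3847, -0.4013,  0.075 ]), array([ 0.3767, -0.1931,  0.075 ])]
```

```bash
cat >> h.py <<'E'
def plan(p,yaw,n):
    "print n rows (tool axes, mm/rad) from measured pose to p,yaw, tool kept vertical"
    o=robot.get_obs(); q=np.array(o['tool_pos']); y0=o['ee_rot'][2]; dy=(yaw-y0+np.pi)%(2*np.pi)-np.pi
    w=round(-dy/n,3); d=(np.array(p)-q)/n*1000; rows=[]; y=y0
    for i in range(n):
        rows.append([round(float(np.cos(y)*d[0]+np.sin(y)*d[1]),1),round(float(np.sin(y)*d[0]-np.cos(y)*d[1]),1),round(float(-d[2]),1)]); y-=w
    print('at',q.round(4),'yaw',round(y0,4),'tilt',np.round(o['ee_rot'][:2],3),'t',round(o['time'],2),'w',round(o['width'],4)); print(rows); print('wz',w)
E
python3 -c "
from h import *
plan((.47,-.06,.33),-.2,16)"
```

```text
at [ 0.1703 -0.5228  0.2051] yaw -1.256 tilt [-3.141e+00  1.000e-03] t 0.3 w 0.0937
[[-21.7, -26.8, -7.8], [-19.9, -28.1, -7.8], [-18.0, -29.4, -7.8], [-16.0, -30.5, -7.8], [-14.0, -31.5, -7.8], [-11.9, -32.4, -7.8], [-9.7, -33.1, -7.8], [-7.5, -33.6, -7.8], [-5.3, -34.1, -7.8], [-3.0, -34.3, -7.8], [-0.7, -34.5, -7.8], [1.5, -34.4, -7.8], [3.8, -34.3, -7.8], [6.1, -33.9, -7.8], [8.3, -33.5, -7.8], [10.5, -32.8, -7.8]]
wz -0.066
```

```bash
python3 -m handwheel '{"delta_pos":[[-22,-27,-8],[-20,-28,-8],[-18,-29,-8],[-16,-30,-8],[-14,-31,-8],[-12,-32,-8],[-10,-33,-8],[-8,-34,-8]],"rotation":[[0,0,-0.066],[0,0,-0.066],[0,0,-0.066],[0,0,-0.066],[0,0,-0.066],[0,0,-0.066],[0,0,-0.066],[0,0,-0.066]],"claw":[-1,-1,-1,-1,-1,-1,-1,-1]}'
python3 -m handwheel '{"delta_pos":[[-5,-34,-8],[-3,-34,-8],[-1,-34,-8],[1,-34,-8],[4,-34,-8],[6,-34,-8],[8,-33,-8],[10,-33,-8]],"rotation":[[0,0,-0.066],[0,0,-0.066],[0,0,-0.066],[0,0,-0.066],[0,0,-0.066],[0,0,-0.066],[0,0,-0.066],[0,0,-0.066]],"claw":[-1,-1,-1,-1,-1,-1,-1,-1]}'
python3 - <<'E'
from h import *
o=robot.get_obs();print(o['tool_pos'].round(4) if hasattr(o['tool_pos'],'round') else o['tool_pos'],o['ee_rot'])
s=snap('wrist','w1.png')
c=cv2.imread('pics/w1.png');cv2.imwrite('pics/w1b.png',cv2.resize(c,(800,600),interpolation=cv2.INTER_CUBIC))
plan((.47,.12,.33),-.2,4)
E
```

```text
time: 1.3
tool_pos: [0.3186, -0.2901, 0.2698]
ee_rot: [3.142, -0.0, -0.726]
wrist_force: [-0.3, 0.4, 0.0]
width: 0.0937
time: 2.3
tool_pos: [0.4665, -0.0598, 0.3338]
ee_rot: [3.141, -0.0, -0.198]
wrist_force: [0.5, -0.6, 0.0]
width: 0.094
[ 0.4665 -0.0598  0.3338] [ 3.14138302e+00 -2.48581521e-04 -1.97816324e-01]
at [ 0.4683 -0.0568  0.3344] yaw -0.1921 tilt [-3.139e+00 -2.000e-03] t 2.35 w 0.0938
[[-8.0, -43.5, 1.1], [-8.1, -43.5, 1.1], [-8.2, -43.4, 1.1], [-8.3, -43.4, 1.1]]
wz 0.002
```

View pics/w1b.png

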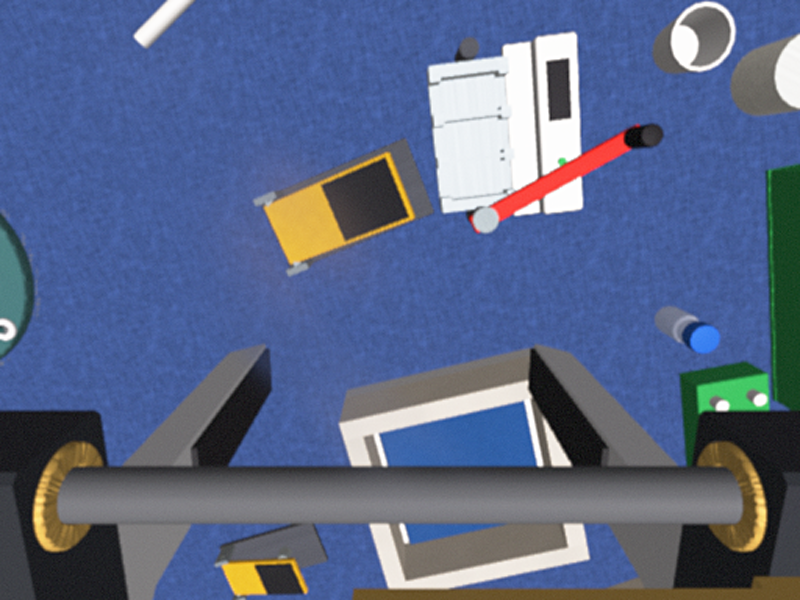

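```bash
python3 -m handwheel '{"delta_pos":[[-1,-48,16],[-1,-48,16],[-1,-48,16],[-1,-48,16],[0,-20,0],[0,0,0],[0,0,0],[0,0,0]],"rotation":[[0,0,0],[0,0,0],[0,0,0],[0,0,0],[0,0,0],[0,0,0],[0,0,0],[0,0,0]],"claw":[-1,-1,-1,-1,-1,-1,-1,-1]}'
cat >> h.py <<'E'
def blob(s,c,near,r=60,z=.036,jig=0):
    "panel centre pixel + long axis, nearest to a pixel"
    h=cv2.cvtColor(s['color'],cv2.COLOR_RGB2HSV).astype(int); H,S,V=h[...,0],h[...,1],h[...,2]
    m={'red':((H<9)|(H>172))&(S>120)&(V>120),'yellow':(H>19)&(H<34)&(S>120)&(V>150),'green':(H>45)&(H<80)&(S>100)&(V>60)}[c].astype(np.uint8)
    n,l,st,ce=cv2.connectedComponentsWithStats(m)
    out=[]
    for i in range(1,n):
        if st[i,4]>60 and np.hypot(*(ce[i]-near))<r: out.append((st[i,4],i))
    out.sort(reverse=True); i=out[0][1]
    rc=cv2.minAreaRect(np.argwhere(l==i)[:,::-1].astype(np.float32)); 
    pts=np.array([onz(s,*p,z)[:2] for p in cv2.boxPoints(rc)])
    e=[pts[1]-pts[0],pts[2]-pts[1]]; L=[np.linalg.norm(x) for x in e]; a=e[int(L[1]>L[0])]
    yaw=np.arctan2(a[1],a[0]); yaw=(yaw+np.pi/2)%np.pi-np.pi/2
    return rc[0],pts.mean(0),yaw,[round(x*1000,1) for x in L]
E
python3 - <<'E'
from h import *
s=snap('wrist','w2.png')
c=cv2.imread('pics/w2.png');cv2.imwrite('pics/w2b.png',cv2.resize(c,(800,600),interpolation=cv2.INTER_CUBIC))
o=robot.get_obs();print(np.round(o['tool_pos'],4),o['ee_rot'])
for k,p in {'red':(.466,.239),'green':(.4518,.338),'yellow':(.560,.254)}.items():
    px=proj(s,(*p,.037)); print(k,px); 
    try:
        b=blob(s,k,px); print(b, 'tri with top:')
    except Exception as e: print(e)
E
```

```text
time: 3.35
tool_pos: [0.5045, 0.1464, 0.2704]
ee_rot: [-3.141, -0.002, -0.202]
wrist_force: [0.6, -0.1, -0.7]
width: 0.0939
[0.5045 0.1465 0.2702] [-3.14151878e+00 -1.34205884e-03 -2.02049312e-01]
red [207.07236383  97.15850944]
((207.53695678710938, 97.4085693359375), array([0.46634296, 0.2386121 ]), np.float64(-0.2621135790528262), [np.float64(18.5), np.float64(35.4)]) tri with top:
green [173.77415755   9.52545439]
((173.5450897216797, 9.504097938537598), array([0.45138911, 0.33830074]), np.float64(-0.28363930374240676), [np.float64(19.8), np.float64(36.1)]) tri with top:
yellow [282.74822592  67.1120781 ]
((283.5, 67.0), array([0.56097131, 0.25398795]), np.float64(-0.20222112995052477), [np.float64(33.6), np.float64(17.6)]) tri with top:
```

View pics/w2b.png

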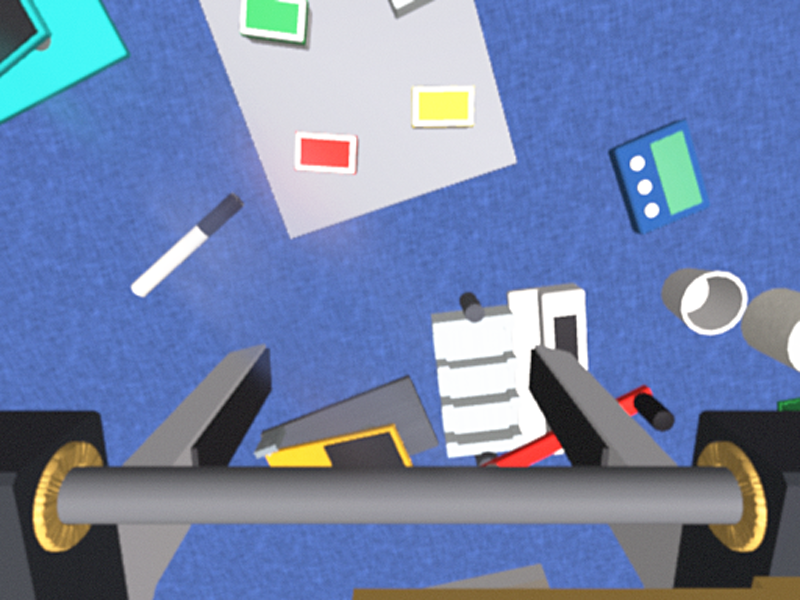

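```bash
python3 -c "
from h import *
plan((.4663,.2388,.06),-.262,8)"
```

```text
at [0.5045 0.1465 0.2702] yaw -0.202 tilt [-3.142e+00 -1.000e-03] t 3.4 w 0.0937
[[-7.0, -10.3, 26.3], [-7.1, -10.3, 26.3], [-7.1, -10.2, 26.3], [-7.2, -10.2, 26.3], [-7.3, -10.1, 26.3], [-7.4, -10.1, 26.3], [-7.4, -10.0, 26.3], [-7.5, -10.0, 26.3]]
wz 0.007
```

```bash
python3 -m handwheel '{"delta_pos":[[-11.5,-16.4,42],[-11.5,-16.4,42],[-11.6,-16.3,42],[-11.6,-16.2,42],[-11.8,-15.9,42],[0,0,0],[0,0,0],[0,0,0]],"rotation":[[0,0,0.012],[0,0,0.012],[0,0,0.012],[0,0,0.012],[0,0,0.012],[0,0,0],[0,0,0],[0,0,0]],"claw":[-0.5,-0.5,-0.5,-0.5,-0.5,-0.5,-0.5,-0.5]}'
python3 - <<'E'
from h import *
s=snap('wrist','w3.png');snap('scene','s3.png')
c=cv2.imread('pics/s3.png')[180:330,220:420];cv2.imwrite('pics/s3b.png',cv2.resize(c,(800,600),interpolation=cv2.INTER_CUBIC))
plan((.4663,.2388,.01),-.262,3)
for k,p in {'green':(.4518,.338),'yellow':(.560,.254)}.items():
    px=proj(s,(*p,.036)); print(k,px); 
    try: print(blob(s,k,px))
    except Exception as e: print(e)
E
```

```text
time: 4.4
tool_pos: [0.4679, 0.2396, 0.0623]
ee_rot: [-3.139, -0.004, -0.261]
wrist_force: [-0.3, 0.7, -0.5]
width: 0.0707
at [0.4674 0.2396 0.0616] yaw -0.261 tilt [-3.139e+00 -3.000e-03] t 4.5 w 0.0706
[[-0.3, 0.4, 17.2], [-0.3, 0.4, 17.2], [-0.3, 0.4, 17.2]]
wz 0.0
green [184.0127002   72.87410061]
((182.64158630371094, 72.37610626220703), array([0.45110347, 0.33833615]), np.float64(-0.322962976118224), [np.float64(20.2), np.float64(37.7)])
yellow [391.42108706 163.23349404]
((393.5025329589844, 163.53555297851562), array([0.5611862 , 0.25336319]), np.float64(-0.19054942165371225), [np.float64(38.8), np.float64(20.2)])
```

View pics/s3b.png

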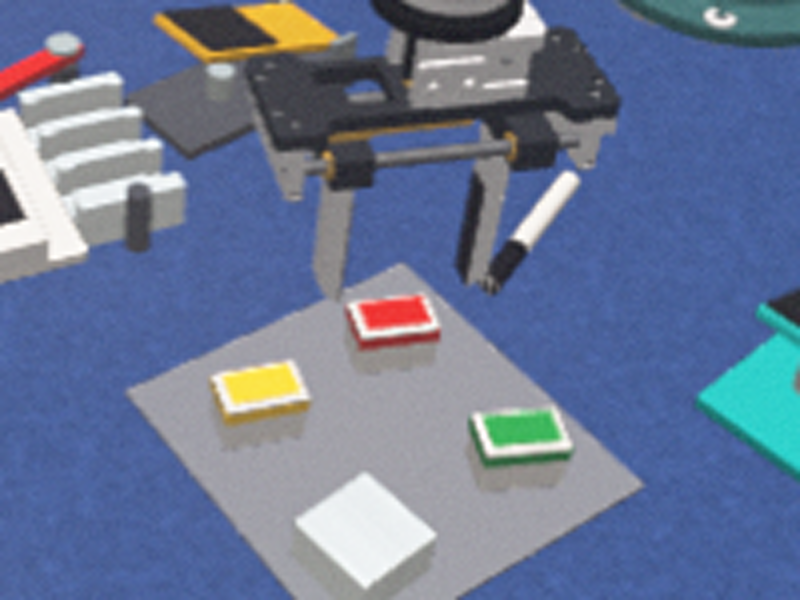

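View pics/w3.png

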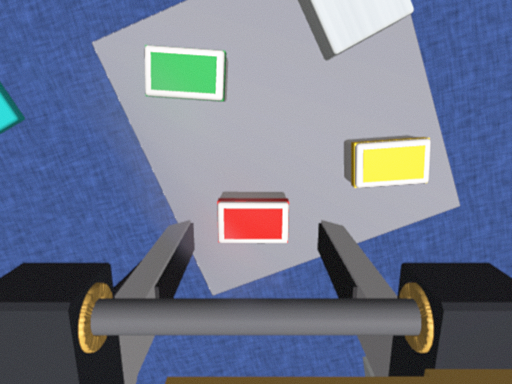

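```bash
python3 - <<'E'
from h import *
s=load('w3.png'); print(blob(s,'red',(253,222)))
E
python3 -m handwheel '{"delta_pos":[[0,0.5,17],[0,0.5,17],[-1,0,17],[0,0,0],[0,0,0],[0,0,0],[0,0,0],[0,0,0]],"rotation":[[0,0,0],[0,0,0],[0,0,0],[0,0,0],[0,0,0],[0,0,0],[0,0,0],[0,0,0]],"claw":[-0.5,-0.5,-0.5,-0.5,1,1,1,1]}'
python3 -c "
from h import *
o=robot.get_obs();print(o['width'],o['tool_pos'],o['ee_rot'])"
```

```text
((252.5, 223.5), array([0.46616627, 0.23815105]), np.float64(-0.2628856900437), [np.float64(19.9), np.float64(36.6)])
time: 5.5
tool_pos: [0.4649, 0.2392, 0.0089]
ee_rot: [-3.141, -0.001, -0.26]
wrist_force: [0.5, -1.1, 0.4]
width: 0.0457
0.04567984172993535 [0.4648704  0.23919861 0.0089443 ] [-3.14107878e+00 -8.99259100e-04 -2.59995200e-01]
```

```bash
python3 -c "
from h import *
plan((.5495,-.02,.20),-.068,8)"
```

```text
at [0.4649 0.2392 0.0089] yaw -0.26 tilt [-3.141e+00 -1.000e-03] t 5.5 w 0.0457
[[18.6, 28.6, -23.9], [17.9, 29.0, -23.9], [17.2, 29.4, -23.9], [16.4, 29.9, -23.9], [15.7, 30.2, -23.9], [15.0, 30.6, -23.9], [14.3, 31.0, -23.9], [13.5, 31.3, -23.9]]
wz -0.024
```

Lift first (2 rows), then transit.

```bash
python3 -m handwheel '{"delta_pos":[[0,0,-40],[0,0,-50],[25,38,-50],[24,39,-51],[23,40,0],[22,41,0],[20,41,0],[14,42,0]],"rotation":[[0,0,0],[0,0,0],[0,0,-0.032],[0,0,-0.032],[0,0,-0.032],[0,0,-0.032],[0,0,-0.032],[0,0,-0.032]],"claw":[1,1,1,1,1,1,1,1]}'
python3 -m handwheel '{"delta_pos":[[0,0,0],[0,0,0],[0,0,0],[0,0,0],[0,0,0],[0,0,0],[0,0,0],[0,0,0]],"rotation":[[0,0,0],[0,0,0],[0,0,0],[0,0,0],[0,0,0],[0,0,0],[0,0,0],[0,0,0]],"claw":[1,1,1,1,1,1,1,1]}'
python3 - <<'E'
from h import *
s=snap('wrist','w4.png')
o=robot.get_obs();print(np.round(o['tool_pos'],4),o['ee_rot'],o['width'])
c=cv2.imread('pics/w4.png');cv2.imwrite('pics/w4b.png',cv2.resize(c,(800,600),interpolation=cv2.INTER_CUBIC))
E
```

```text
time: 6.5
tool_pos: [0.5452, -0.0161, 0.191]
ee_rot: [-3.142, 0.0, -0.067]
wrist_force: [0.2, 0.7, -0.1]
width: 0.0462
time: 7.5
tool_pos: [0.545, -0.0146, 0.1912]
ee_rot: [3.142, -0.0, -0.068]
wrist_force: [0.1, -0.0, -0.9]
width: 0.0457
[ 0.545  -0.0147  0.1912] [ 3.14149352e+00  6.06252448e-05 -6.80826966e-02] 0.04574461677801138
```

View pics/w4b.png

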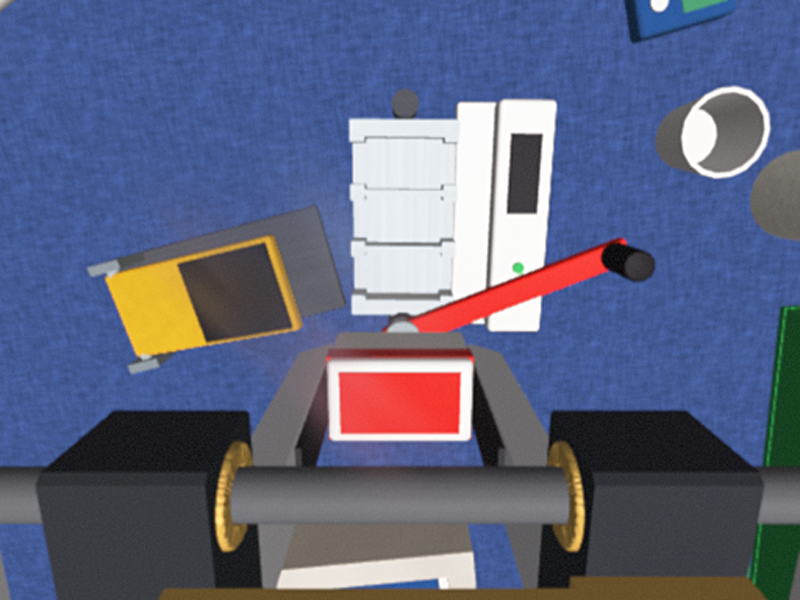

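```bash
python3 - <<'E'
from h import *
c=cv2.imread('pics/w4.png')[50:215,205:350];print(c.shape)
c=cv2.resize(c,None,fx=3.6,fy=3.6,interpolation=cv2.INTER_CUBIC);g=cv2.createCLAHE(3,(4,4)).apply(cv2.cvtColor(c,cv2.COLOR_BGR2GRAY));cv2.imwrite('pics/w4c.png',g)
E
```

```text
(165, 145, 3)
```

View pics/w4c.png

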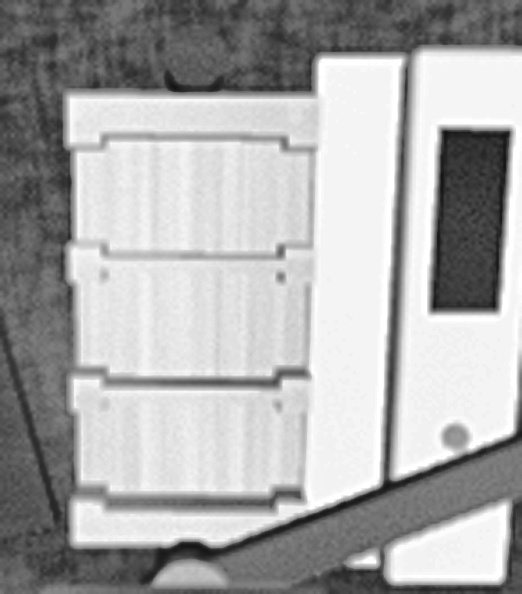

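```bash
python3 - <<'E'
from h import *
s=load('w4.png'); f=3.6
P=lambda x,y:((x+.5)/f+205-.5,(y+.5)/f+50-.5)
q=lambda x,y:onz(s,*P(x,y),.032)[:2]*1000
for n,p in dict(TL=(67,95),TR=(318,95),BL=(70,546),m2a=(105,137),m2b=(285,137),m2c=(105,244),m2d=(283,244),s12=(195,258),m1b=(195,371),s01=(195,388),m0b=(195,492)).items(): print(n,q(*p).round(1))
tl,bl,tr=q(67,95),q(70,546),q(318,95)
d=tl-bl;print('L',np.linalg.norm(d),'W',np.linalg.norm(tr-tl)); yaw=np.arctan2(-d[0],d[1]);print('yaw',yaw)
# height check using top+wrist for TL,BL corner
a=load('top0.png');fc=4.615384615;cp=lambda x,y:((x+.5)/fc+130-.5,(y+.5)/fc+110-.5)
print(tri([(a,*cp(472,314)),(s,*P(67,95))]),tri([(a,*cp(647,330)),(s,*P(70,546))]))
c=(tl+bl)/2+34*np.array([np.cos(yaw),np.sin(yaw)]); print('centre',c)
for y in(-36,0,36): print(c+y*np.array([-np.sin(yaw),np.cos(yaw)]))
E
```

```text
TL [521.7  87.5]
TR [588.4  82.9]
BL [511.1 -36.9]
m2a [530.9  76.1]
m2b [579.1  72.8]
m2c [528.5  48.2]
m2d [577.2  44.9]
s12 [552.9  42.7]
m1b [550.9  11.7]
s01 [550.5   6.9]
m0b [548.5 -23.2]
L 124.7954772604654 W 66.8598263606555
yaw -0.08490153253434486
(array([0.52051097, 0.08954135, 0.01785247]), [0.0007558654803270786, 0.0007558654803270885]) (array([ 0.51041544, -0.03703815,  0.02974752]), [0.0006041793608128992, 0.0006041793608128476])
centre [550.26871341  22.43508387]
[547.21592888 -13.43524519]
[550.26871341  22.43508387]
[553.32149795  58.30541292]
```

```bash
python3 - <<'E'
from h import *
s=load('w4.png'); b=blob(s,'red',(256,258),z=.2182); print(b)
plan((.5532,.0586,.055),-.07,4)
E
```

```text
((255.5, 257.5), array([ 0.54552989, -0.01566408]), np.float64(-0.06848690038931604), [np.float64(37.6), np.float64(19.9)])
at [ 0.545  -0.0147  0.1912] yaw -0.0681 tilt [3.141 0.   ] t 7.55 w 0.0457
[[0.8, -18.4, 34.0], [0.8, -18.4, 34.0], [0.8, -18.4, 34.0], [0.8, -18.4, 34.0]]
wz 0.0
```

```bash
python3 -m handwheel '{"delta_pos":[[1,-18.6,34],[1,-18.6,34],[0.5,-18.6,34],[0.4,-18.5,34],[0,0,0],[0,0,0],[0,0,0],[0,0,0]],"rotation":[[0,0,0],[0,0,0],[0,0,0],[0,0,0],[0,0,0],[0,0,0],[0,0,0],[0,0,0]],"claw":[1,1,1,1,1,1,1,1]}'
python3 - <<'E'
from h import *
s=snap('wrist','w5.png');snap('scene','s5.png')
c=cv2.imread('pics/w5.png');cv2.imwrite('pics/w5b.png',cv2.resize(c[150:330,150:390],(800,600),interpolation=cv2.INTER_CUBIC))
c=cv2.imread('pics/s5.png')[150:270,180:340];cv2.imwrite('pics/s5b.png',cv2.resize(c,(800,600),interpolation=cv2.INTER_CUBIC))
plan((.5530,.0594,.015),-.07,2)
E
```

```text
time: 8.55
tool_pos: [0.554, 0.0587, 0.0568]
ee_rot: [3.142, -0.003, -0.069]
wrist_force: [-0.1, 0.4, -0.7]
width: 0.0458
at [0.5535 0.0589 0.0562] yaw -0.0686 tilt [ 3.142e+00 -2.000e-03] t 8.65 w 0.046
[[-0.3, -0.2, 20.6], [-0.3, -0.2, 20.6]]
wz 0.001
```

View pics/w5b.png

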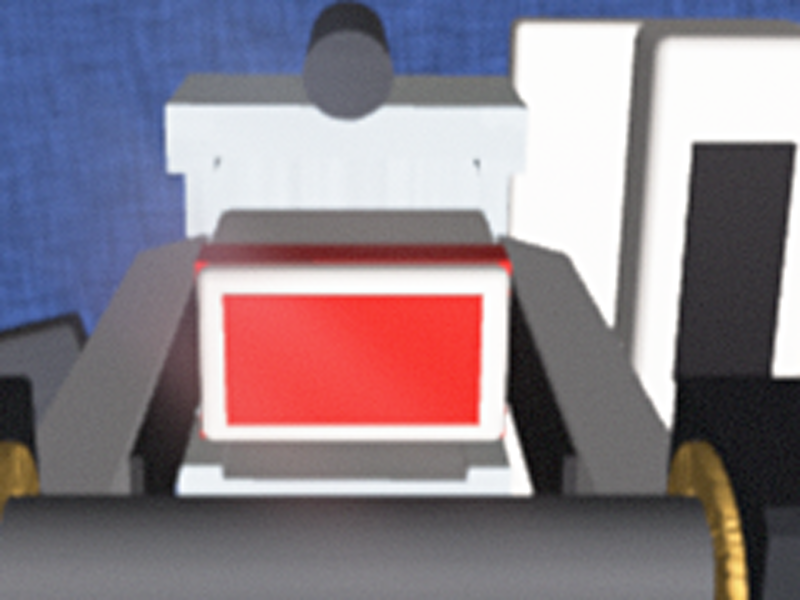

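View pics/s5b.png

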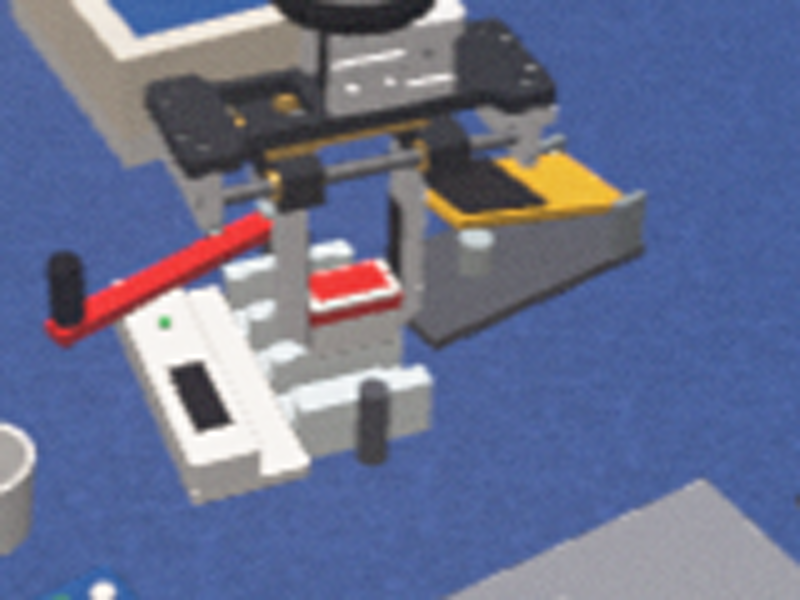

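```bash
python3 -m handwheel '{"delta_pos":[[-1.2,-0.5,0],[0,0,10],[0,0,10],[0,0,4],[0,0,0],[0,0,0],[0,0,0],[0,0,0]],"rotation":[[0,0,0],[0,0,0],[0,0,0],[0,0,0],[0,0,0],[0,0,0],[0,0,0],[0,0,0]],"claw":[1,1,1,1,1,1,1,1]}'
python3 - <<'E'
from h import *
s=snap('wrist','w6.png')
c=cv2.imread('pics/w6.png');cv2.imwrite('pics/w6b.png',cv2.resize(c[150:330,150:390],(800,600),interpolation=cv2.INTER_CUBIC))
plan((.5523,.0594,.015),-.07,2)
E
```

```text
time: 9.65
tool_pos: [0.552, 0.0599, 0.0315]
ee_rot: [3.142, -0.001, -0.068]
wrist_force: [0.2, -0.6, -0.2]
width: 0.0456
at [0.5519 0.0599 0.0315] yaw -0.068 tilt [ 3.142 -0.   ] t 9.7 w 0.0458
[[0.2, 0.2, 8.2], [0.2, 0.2, 8.2]]
wz 0.001
```

View pics/w6b.png

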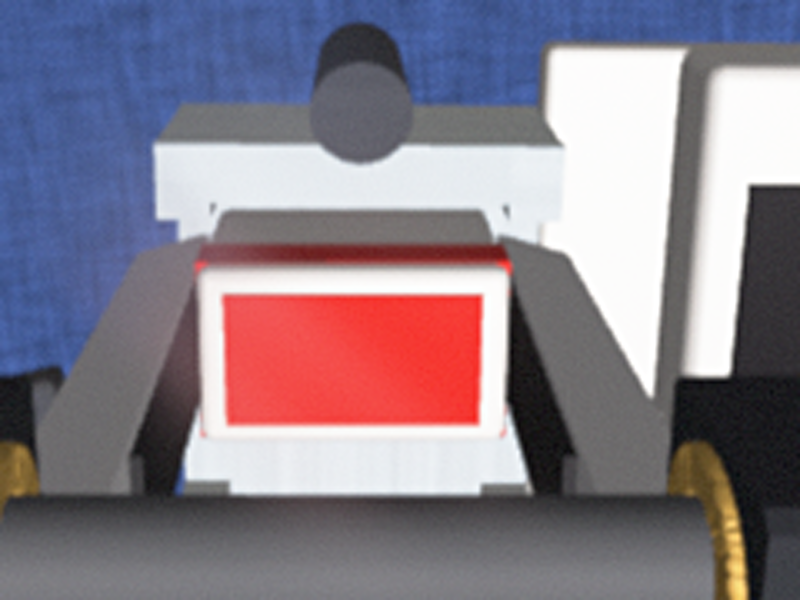

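```bash
python3 -m handwheel '{"delta_pos":[[0.6,0,5],[0,0,6],[0,0,5],[0,0,0],[0,0,0],[0,0,0],[0,0,0],[0,0,0]],"rotation":[[0,0,0],[0,0,0],[0,0,0],[0,0,0],[0,0,0],[0,0,0],[0,0,0],[0,0,0]],"claw":[1,1,1,1,1,1,1,1]}'
python3 - <<'E'
from h import *
o=robot.get_obs();print(np.round(o['tool_pos'],4),o['wrist_force'],o['width'])
E
```

```text
time: 10.7
tool_pos: [0.5524, 0.0598, 0.0151]
ee_rot: [3.141, 0.0, -0.068]
wrist_force: [0.3, -0.0, -0.6]
width: 0.0455
[0.5524 0.0598 0.0151] [ 0.28963172 -0.01455864 -0.56999109] 0.04554539727556911
```

```bash
python3 -m handwheel '{"delta_pos":[[0,0,0],[0,0,0],[0,0,0],[0,0,-20],[0,0,-50],[0,-25,-20],[0,-40,0],[0,-50,0]],"rotation":[[0,0,0],[0,0,0],[0,0,0],[0,0,0],[0,0,0],[0,0,0.03],[0,0,0.04],[0,0,0.05]],"claw":[-0.28,-0.28,-0.28,-0.28,-0.5,-0.5,-0.5,-0.5]}'
python3 - <<'E'
from h import *
plan((.5606,.2544,.06),-.195,4)
E
```

```text
time: 11.7
tool_pos: [0.5654, 0.1746, 0.1061]
ee_rot: [-3.141, -0.002, -0.191]
wrist_force: [-0.3, 0.7, -0.5]
width: 0.0707
at [0.5654 0.1746 0.1061] yaw -0.1914 tilt [-3.141e+00 -2.000e-03] t 11.7 w 0.0707
[[-5.0, -19.4, 11.5], [-5.0, -19.3, 11.5], [-5.0, -19.3, 11.5], [-5.0, -19.3, 11.5]]
wz 0.001
```

```bash
python3 -m handwheel '{"delta_pos":[[-5,-17.4,11.5],[-5,-17.3,11.5],[-5,-17.3,11.5],[-5,-17.3,11.5],[0,0,0],[0,0,0],[0,0,0],[0,0,0]],"rotation":[[0,0,0],[0,0,0],[0,0,0],[0,0,0],[0,0,0],[0,0,0],[0,0,0],[0,0,0]],"claw":[-0.5,-0.5,-0.5,-0.5,-0.5,-0.5,-0.5,-0.5]}'
python3 - <<'E'
from h import *
s=snap('wrist','w7.png'); o=robot.get_obs(); snap('scene','s7.png')
print(blob(s,'yellow',(256,222)))
px=proj(s,(.4511,.3383,.036)); print(blob(s,'green',px))
plan((.5606,.2544,.009),-.195,3)
c=cv2.imread('pics/s7.png')[150:330,180:420];cv2.imwrite('pics/s7b.png',cv2.resize(c,(800,600),interpolation=cv2.INTER_CUBIC))
E
```

```text
time: 12.7
tool_pos: [0.5587, 0.2455, 0.0598]
ee_rot: [-3.141, -0.001, -0.189]
wrist_force: [-0.2, -1.3, 0.2]
width: 0.0707
((255.0, 210.0), array([0.56043357, 0.25325484]), np.float64(-0.18947007786401882), [np.float64(36.5), np.float64(19.9)])
((44.48999786376953, 108.06999969482422), array([0.45052157, 0.33823695]), np.float64(-0.3276986175609673), [np.float64(20.6), np.float64(40.0)])
at [0.5585 0.2456 0.0596] yaw -0.1886 tilt [-3.141e+00 -1.000e-03] t 12.8 w 0.0706
[[0.1, -3.0, 16.9], [0.1, -3.0, 16.9], [0.1, -3.0, 16.9]]
wz 0.002
```

View pics/w7.png

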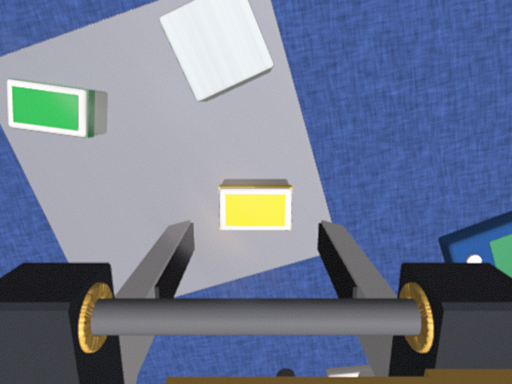

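View pics/s7b.png

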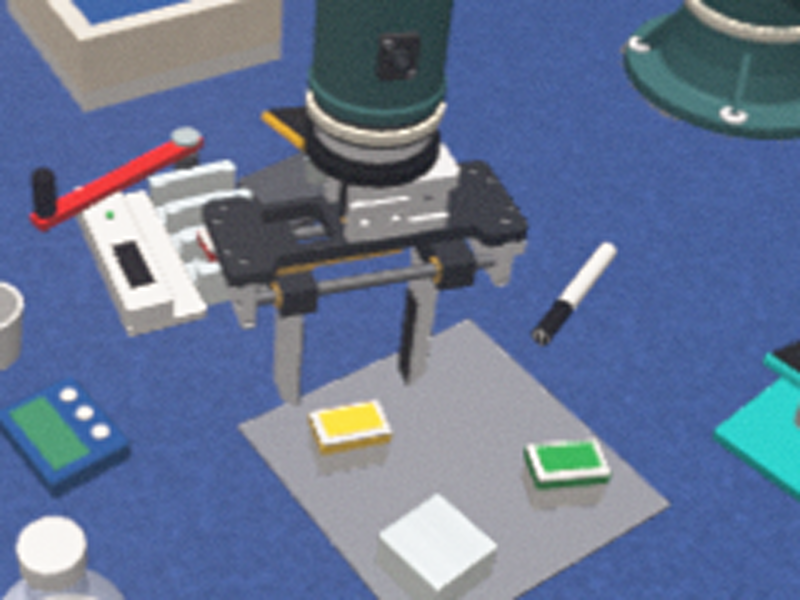

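```bash
python3 -m handwheel '{"delta_pos":[[0,-4.4,10],[0,-4.4,20],[0,0,20.5],[0,0,0],[0,0,0],[0,0,0],[0,0,0],[0,0,0]],"rotation":[[0,0,0],[0,0,0],[0,0,0],[0,0,0],[0,0,0],[0,0,0],[0,0,0],[0,0,0]],"claw":[-0.5,-0.5,-0.5,-0.5,1,1,1,1]}'
python3 - <<'E'
from h import *
o=robot.get_obs();print(np.round(o['tool_pos'],4),o['wrist_force'],o['width'])
E
```

```text
time: 13.8
tool_pos: [0.5599, 0.2546, 0.0089]
ee_rot: [-3.141, -0.0, -0.188]
wrist_force: [-0.1, 0.4, 0.2]
width: 0.0459
[0.5599 0.2546 0.0089] [-0.10436015  0.39977068  0.21784422] 0.04587536582739625
```

```bash
python3 -c "
from h import *
plan((.5499,.0239,.06),-.07,8)"
```

```text
at [0.5599 0.2546 0.0089] yaw -0.1881 tilt [-3.141 -0.   ] t 13.8 w 0.0459
[[4.2, 28.6, -6.4], [3.7, 28.6, -6.4], [3.3, 28.7, -6.4], [2.9, 28.7, -6.4], [2.4, 28.8, -6.4], [2.0, 28.8, -6.4], [1.6, 28.8, -6.4], [1.1, 28.8, -6.4]]
wz -0.015
```

```bash
python3 -m handwheel '{"delta_pos":[[0,0,-45],[0,0,-46],[5.5,38.2,0],[4.8,38.2,0],[4,38.3,0],[3.2,38.3,0],[2.4,38.4,0],[1.6,38.4,0]],"rotation":[[0,0,0],[0,0,0],[0,0,-0.02],[0,0,-0.02],[0,0,-0.02],[0,0,-0.02],[0,0,-0.02],[0,0,-0.02]],"claw":[1,1,1,1,1,1,1,1]}'
python3 -c "
from h import *
plan((.5499,.0239,.056),-.07,4)"
```

```text
time: 14.8
tool_pos: [0.5493, 0.0226, 0.0999]
ee_rot: [3.142, -0.0, -0.067]
wrist_force: [-0.1, 0.3, 0.0]
width: 0.0456
at [0.5493 0.0226 0.0999] yaw -0.0673 tilt [ 3.142 -0.   ] t 14.8 w 0.0456
[[0.1, -0.3, 11.0], [0.1, -0.3, 11.0], [0.1, -0.3, 11.0], [0.1, -0.3, 11.0]]
wz 0.001
```

```bash
python3 -m handwheel '{"delta_pos":[[0.6,-1,11],[0,0,11],[0,0,11],[0,0,11],[0,0,0],[0,0,0],[0,0,0],[0,0,0]],"rotation":[[0,0,0.003],[0,0,0],[0,0,0],[0,0,0],[0,0,0],[0,0,0],[0,0,0],[0,0,0]],"claw":[1,1,1,1,1,1,1,1]}'
python3 - <<'E'
from h import *
s=snap('wrist','w8.png')
c=cv2.imread('pics/w8.png');cv2.imwrite('pics/w8b.png',cv2.resize(c[150:330,150:390],(800,600),interpolation=cv2.INTER_CUBIC))
plan((.5499,.0239,.015),-.07,2)
E
```

```text
time: 15.8
tool_pos: [0.5506, 0.0248, 0.0563]
ee_rot: [3.142, -0.001, -0.071]
wrist_force: [-0.0, 0.3, 0.2]
width: 0.0457
at [0.5504 0.0248 0.0561] yaw -0.0711 tilt [ 3.142e+00 -1.000e-03] t 15.85 w 0.0453
[[-0.2, 0.4, 20.6], [-0.2, 0.4, 20.6]]
wz -0.001
```

View pics/w8b.png

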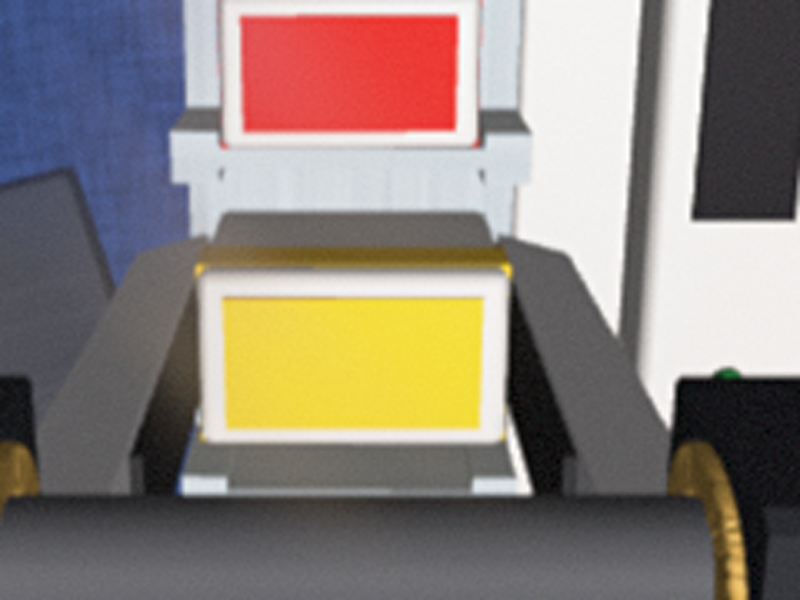

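```bash
python3 -m handwheel '{"delta_pos":[[-0.4,0.7,8],[0,0,8],[0,0,8],[0,0,6],[0,0,6],[0,0,5],[0,0,0],[0,0,0]],"rotation":[[0,0,0],[0,0,0],[0,0,0],[0,0,0],[0,0,0],[0,0,0],[0,0,0],[0,0,0]],"claw":[1,1,1,1,1,1,1,1]}'
python3 - <<'E'
from h import *
o=robot.get_obs();print(np.round(o['tool_pos'],4),o['wrist_force'],o['width'])
E
```

```text
time: 16.85
tool_pos: [0.55, 0.0241, 0.0148]
ee_rot: [3.141, -0.001, -0.071]
wrist_force: [-0.8, 0.7, 1.0]
width: 0.0455
[0.55   0.0241 0.0148] [-0.75420048  0.7033895   0.95126807] 0.045491910002503785
```

```bash
python3 -m handwheel '{"delta_pos":[[0,0,0],[0,0,0],[0,0,0],[0,0,-20],[0,0,-50],[-15,-40,-20],[-15,-50,0],[-15,-50,0]],"rotation":[[0,0,0],[0,0,0],[0,0,0],[0,0,0],[0,0,0],[0,0,0.04],[0,0,0.05],[0,0,0.05]],"claw":[-0.28,-0.28,-0.28,-0.28,-0.5,-0.5,-0.5,-0.5]}'
python3 - <<'E'
from h import *
plan((.4506,.331,.06),-.326,5)
E
```

```text
time: 17.85
tool_pos: [0.5214, 0.1694, 0.1055]
ee_rot: [-3.141, -0.002, -0.214]
wrist_force: [1.0, 0.3, -1.1]
width: 0.0702
at [0.5214 0.1694 0.1055] yaw -0.2137 tilt [-3.141e+00 -2.000e-03] t 17.85 w 0.0702
[[-20.7, -28.6, 9.1], [-21.3, -28.1, 9.1], [-21.9, -27.6, 9.1], [-22.5, -27.2, 9.1], [-23.1, -26.6, 9.1]]
wz 0.022
```

```bash
python3 -m handwheel '{"delta_pos":[[-20.7,-28,9],[-21.3,-28,9],[-21.9,-27.5,9],[-22.5,-27,9],[-23,-26,9],[0,0,0],[0,0,0],[0,0,0]],"rotation":[[0,0,0.022],[0,0,0.022],[0,0,0.022],[0,0,0.022],[0,0,0.022],[0,0,0],[0,0,0],[0,0,0]],"claw":[-0.5,-0.5,-0.5,-0.5,-0.5,-0.5,-0.5,-0.5]}'
python3 - <<'E'
from h import *
s=snap('wrist','w9.png'); o=robot.get_obs()
b=blob(s,'green',(256,215)); print(b)
plan((*(b[1]+[-.0002,.0008]),.009),b[2],3)
E
```

```text
time: 18.85
tool_pos: [0.4508, 0.3271, 0.0602]
ee_rot: [-3.141, -0.001, -0.322]
wrist_force: [0.3, 1.2, 0.3]
width: 0.0704
((250.0, 206.5), array([0.45124464, 0.33781002]), np.float64(-0.3229716386891299), [np.float64(36.4), np.float64(19.2)])
at [0.4508 0.3271 0.0602] yaw -0.3225 tilt [-3.141e+00 -1.000e-03] t 18.9 w 0.0703
[[-1.1, -3.7, 17.1], [-1.1, -3.7, 17.1], [-1.1, -3.7, 17.1]]
wz 0.0
```

View pics/w9.png

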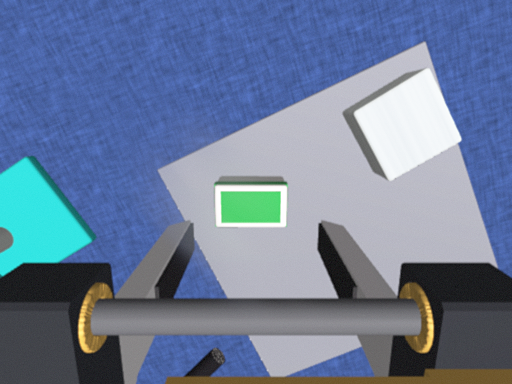

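```bash
python3 -m handwheel '{"delta_pos":[[-1.6,-5.5,10],[-1.6,-5.5,20],[0,0,21.2],[0,0,0],[0,0,0],[0,0,0],[0,0,0],[0,0,0]],"rotation":[[0,0,0],[0,0,0],[0,0,0],[0,0,0],[0,0,0],[0,0,0],[0,0,0],[0,0,0]],"claw":[-0.5,-0.5,-0.5,-0.5,1,1,1,1]}'
python3 - <<'E'
from h import *
o=robot.get_obs();print(np.round(o['tool_pos'],4),o['wrist_force'],o['width'])
plan((.5475,-.0118,.10),-.07,8)
E
```

```text
time: 19.9
tool_pos: [0.4509, 0.3397, 0.0093]
ee_rot: [-3.141, -0.001, -0.321]
wrist_force: [0.1, 0.2, 2.5]
width: 0.0459
[0.4509 0.3397 0.0093] [0.10415244 0.15193512 2.46336069] 0.045935463277872714
at [0.4509 0.3397 0.0093] yaw -0.321 tilt [-3.141e+00 -1.000e-03] t 19.9 w 0.0459
[[25.3, 37.9, -11.3], [24.1, 38.6, -11.3], [22.9, 39.4, -11.3], [21.7, 40.1, -11.3], [20.4, 40.7, -11.3], [19.2, 41.3, -11.3], [17.9, 41.9, -11.3], [16.6, 42.4, -11.3]]
wz -0.031
```

```bash
python3 -m handwheel '{"delta_pos":[[0,0,-50],[0,0,-50],[29,44,-11],[28,45,0],[26,46,0],[25,47,0],[23,47,0],[21,48,0]],"rotation":[[0,0,0],[0,0,0],[0,0,-0.036],[0,0,-0.036],[0,0,-0.036],[0,0,-0.036],[0,0,-0.036],[0,0,-0.036]],"claw":[1,1,1,1,1,1,1,1]}'
python3 -c "
from h import *
plan((.5475,-.011,.056),-.07,4)"
```

```text
time: 20.9
tool_pos: [0.5351, 0.0329, 0.1195]
ee_rot: [-3.141, -0.0, -0.104]
wrist_force: [-0.4, -0.1, -0.2]
width: 0.0459
at [0.5351 0.0329 0.1195] yaw -0.1038 tilt [-3.141 -0.   ] t 20.9 w 0.0459
[[4.2, 10.6, 15.9], [4.1, 10.6, 15.9], [4.0, 10.7, 15.9], [4.0, 10.7, 15.9]]
wz -0.008
```

```bash
python3 -m handwheel '{"delta_pos":[[0,0,0],[0,0,0],[0,0,0],[0,0,0],[0,0,0],[0,0,0],[0,0,0],[0,0,0]],"rotation":[[0,0,0],[0,0,0],[0,0,0],[0,0,0],[0,0,0],[0,0,0],[0,0,0],[0,0,0]],"claw":[1,1,1,1,1,1,1,1]}'
python3 -c "
from h import *
plan((.5475,-.011,.056),-.07,4)"
```

```text
time: 21.9
tool_pos: [0.535, 0.0344, 0.1195]
ee_rot: [3.141, -0.0, -0.105]
wrist_force: [0.4, 0.4, 0.1]
width: 0.0462
at [0.535  0.0344 0.1195] yaw -0.105 tilt [ 3.141 -0.   ] t 21.9 w 0.0462
[[4.3, 11.0, 15.9], [4.2, 11.0, 15.9], [4.1, 11.0, 15.9], [4.0, 11.1, 15.9]]
wz -0.009
```

So the row was clipped by joint speed. Move across first, then down.

```bash
python3 -m handwheel '{"delta_pos":[[8.5,22,0],[8,22.3,0],[0,0,16],[0,0,16],[0,0,16],[0,0,15.5],[0,0,0],[0,0,0]],"rotation":[[0,0,-0.018],[0,0,-0.018],[0,0,0],[0,0,0],[0,0,0],[0,0,0],[0,0,0],[0,0,0]],"claw":[1,1,1,1,1,1,1,1]}'
python3 - <<'E'
from h import *
s=snap('wrist','w10.png');snap('scene','s10.png')
c=cv2.imread('pics/w10.png');cv2.imwrite('pics/w10b.png',cv2.resize(c[150:330,150:390],(800,600),interpolation=cv2.INTER_CUBIC))
c=cv2.imread('pics/s10.png')[150:270,180:340];cv2.imwrite('pics/s10b.png',cv2.resize(c,(800,600),interpolation=cv2.INTER_CUBIC))
plan((.5475,-.011,.015),-.07,2)
E
```

```text
time: 22.9
tool_pos: [0.5475, -0.0111, 0.0563]
ee_rot: [3.142, -0.001, -0.069]
wrist_force: [-0.4, -1.1, -0.3]
width: 0.0461
at [ 0.5479 -0.0112  0.0569] yaw -0.0689 tilt [ 3.141e+00 -2.000e-03] t 23.0 w 0.046
[[-0.2, -0.1, 21.0], [-0.2, -0.1, 21.0]]
wz 0.001
```

View pics/w10b.png

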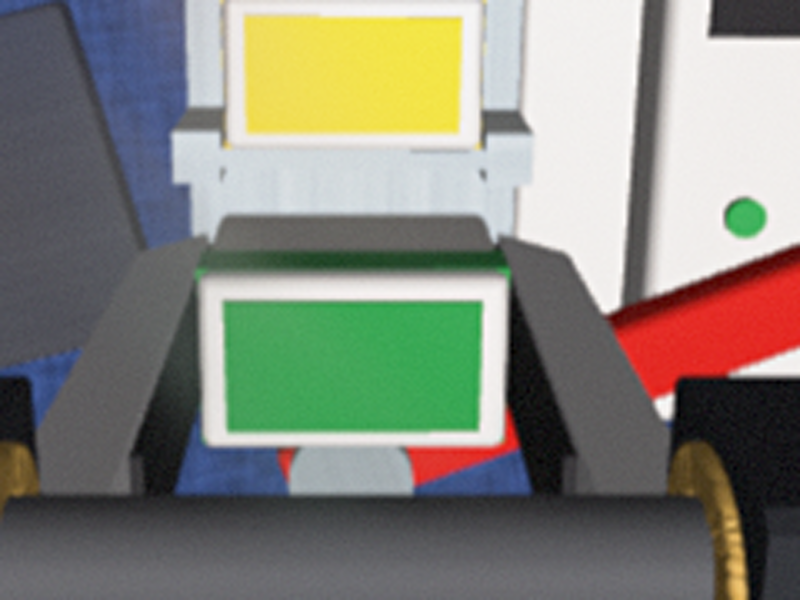

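View pics/s10b.png

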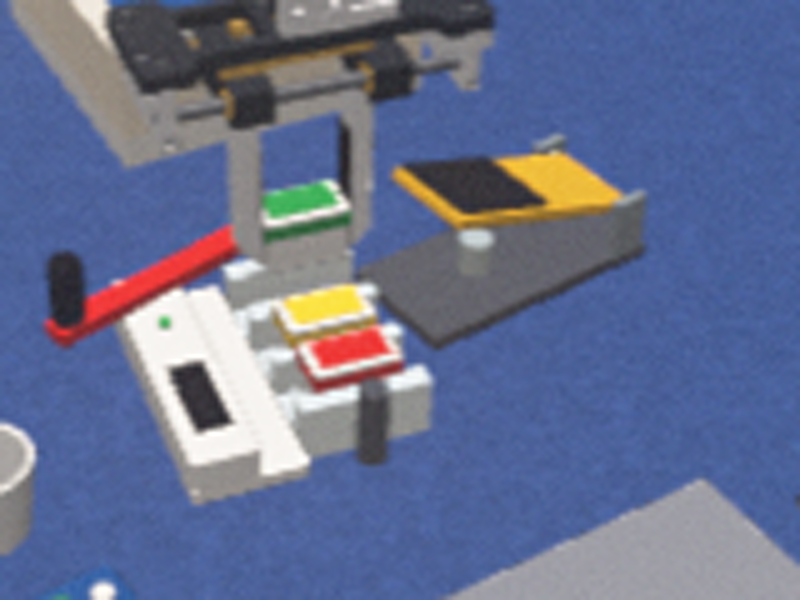

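```bash
python3 -m handwheel '{"delta_pos":[[-0.2,0,8],[0,0,8],[0,0,8],[0,0,6],[0,0,6],[0,0,5.5],[0,0,0],[0,0,0]],"rotation":[[0,0,0],[0,0,0],[0,0,0],[0,0,0],[0,0,0],[0,0,0],[0,0,0],[0,0,0]],"claw":[1,1,1,1,1,1,1,1]}'
python3 - <<'E'
from h import *
o=robot.get_obs();print(np.round(o['tool_pos'],4),o['wrist_force'],o['width'])
E
```

```text
time: 24.0
tool_pos: [0.5472, -0.0112, 0.0152]
ee_rot: [3.141, -0.001, -0.069]
wrist_force: [-2.7, -0.3, 5.9]
width: 0.0459
[ 0.5472 -0.0112  0.0152] [-2.65505149 -0.25972476  5.89598162] 0.045888523910033494
```

```bash
python3 -m handwheel '{"delta_pos":[[0,0,0],[0,0,0],[0,0,0],[0,0,-20],[0,0,-50],[0,20,-50],[0,40,-20],[0,0,0]],"rotation":[[0,0,0],[0,0,0],[0,0,0],[0,0,0],[0,0,0],[0,0,0],[0,0,0],[0,0,0]],"claw":[-0.19,-0.19,-0.19,-0.19,-0.19,1,1,1]}'
python3 - <<'E'
from h import *
robot.get_obs()
s=snap('wrist','w11.png');t=snap('scene','s11.png')
c=cv2.imread('pics/w11.png');cv2.imwrite('pics/w11b.png',cv2.resize(c[0:250,130:463],(800,600),interpolation=cv2.INTER_CUBIC))
c=cv2.imread('pics/s11.png')[150:270,180:340];cv2.imwrite('pics/s11b.png',cv2.resize(c,(800,600),interpolation=cv2.INTER_CUBIC))
for k,p in dict(red=(.553,.0587),yellow=(.5505,.0227),green=(.548,-.013)).items():
    a=blob(s,k,proj(s,(*p,.042)),25,z=.042);b=blob(t,k,proj(t,(*p,.042)),8,z=.042)
    print(k,a[1].round(4),round(a[2],3),a[3],tri([(s,*a[0]),(t,*b[0])]))
plan((.5475,-.011,.015),-.07,2)
E
```

```text
time: 25.0
tool_pos: [0.5441, -0.0734, 0.1571]
ee_rot: [3.14, -0.005, -0.072]
wrist_force: [-0.5, -0.6, 0.5]
width: 0.0297
red [0.5531 0.0597] -0.071 [np.float64(36.8), np.float64(20.0)] (array([0.55313136, 0.05931768, 0.0442632 ]), [0.00011565986202137411, 0.00011565986202156616])
yellow [0.5504 0.0236] -0.072 [np.float64(36.4), np.float64(19.0)] (array([0.55117512, 0.02313784, 0.04377657]), [0.0008954364906760191, 0.0008954364906757108])Traceback (most recent call last):
  File "<stdin>", line 7, in <module>
  File "h.py", line 45, in blob
    out.sort(reverse=True); i=out[0][1]
                              ~~~^^^
IndexError: list index out of range
```

View pics/w11b.png

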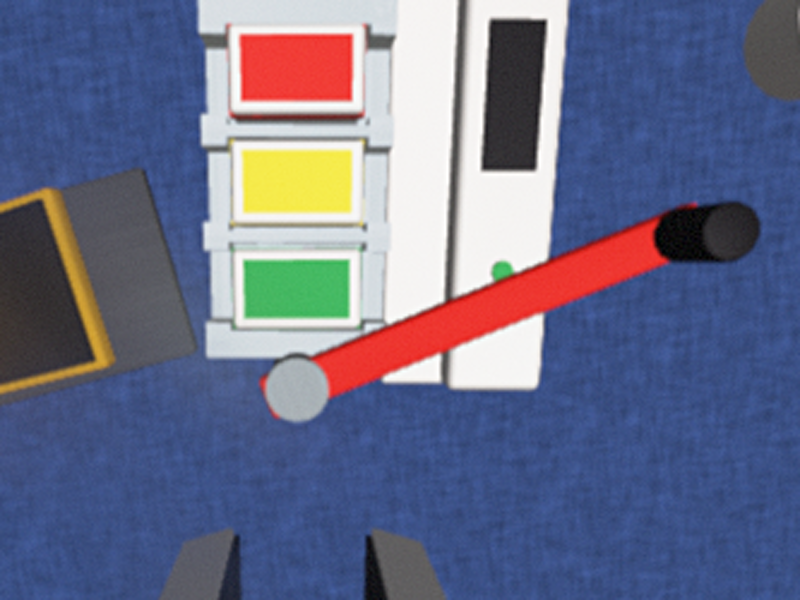

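View pics/s11b.png

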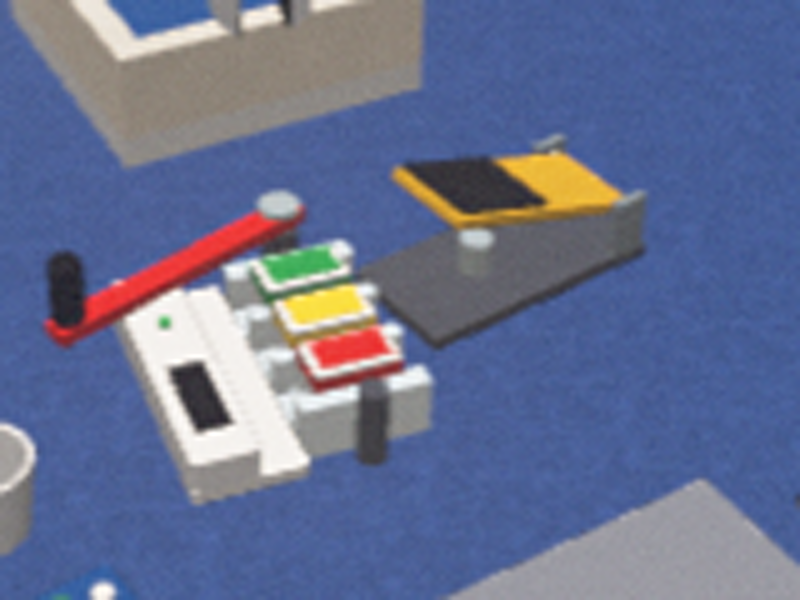

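```bash
python3 - <<'E'
from h import *
s=load('w11.png');t=load('s11.png');u=load('w4.png')
f=800/333;P=lambda x,y:((x+.5)/f+130-.5,(y+.5)/f*1.0-.5)
g=5;Q=lambda x,y:((x+.5)/g+180-.5,(y+.5)/g+150-.5)
U=lambda x,y:((x+.5)/1.5625-.5,(y+.5)/1.5625-.5)
print('knob top',tri([(s,*P(731,230)),(t,*Q(65,262))]),tri([(s,*P(731,230)),(u,*U(634,264))]),onz(s,*P(731,230),.091))
print('hinge cap',tri([(s,*P(297,389)),(t,*Q(279,205))]))
print('green', blob(s,'green',P(297,289),20,z=.042))
print('cup rim', onz(u,*U(720,133),.045), 'mug', onz(u,*U(790,195),.06))
E
```

```text
knob top (array([ 0.67649515, -0.00348526,  0.09144504]), [1.4845494859411169e-05, 1.4845494859468005e-05]) (array([ 0.67494055, -0.00304441,  0.09169136]), [0.0013246803298760889, 0.001324680329876014]) [ 0.67671181 -0.00348037  0.091     ]
hinge cap (array([ 0.54558665, -0.04635943,  0.05878715]), [0.00014119336122889767, 0.00014119336122850697])
green ((253.0, 120.0), array([ 0.54763825, -0.01300593]), np.float64(-0.07253686054202202), [np.float64(35.8), np.float64(18.5)])
cup rim [0.74179012 0.06342604 0.045     ] mug [0.77647709 0.02556644 0.06      ]
```

```bash
python3 -c "
from h import *
plan((.676,-.0033,.12),-1.252,8)"
```

```text
at [ 0.5426 -0.0709  0.1539] yaw -0.0699 tilt [-3.141e+00  1.000e-03] t 25.1 w 0.0209
[[16.0, -9.6, 4.2], [14.5, -11.9, 4.2], [12.5, -13.9, 4.2], [10.4, -15.6, 4.2], [8.0, -16.9, 4.2], [5.4, -17.9, 4.2], [2.7, -18.5, 4.2], [-0.1, -18.7, 4.2]]
wz 0.148
```

```bash
python3 -m handwheel '{"delta_pos":[[16,-9.6,4],[14.5,-11.9,4],[12.5,-13.9,4],[10.4,-15.6,4],[8,-16.9,4],[5.4,-17.9,4],[2.7,-18.5,4],[0,-18.7,4]],"rotation":[[0,0,0.148],[0,0,0.148],[0,0,0.148],[0,0,0.148],[0,0,0.148],[0,0,0.148],[0,0,0.148],[0,0,0.148]],"claw":[0.28,0.28,0.28,0.28,0.28,0.28,0.28,0.28]}'
python3 -m handwheel '{"delta_pos":[[0,0,0],[0,0,0],[0,0,0],[0,0,0],[0,0,0],[0,0,0],[0,0,0],[0,0,0]],"rotation":[[0,0,0],[0,0,0],[0,0,0],[0,0,0],[0,0,0],[0,0,0],[0,0,0],[0,0,0]],"claw":[0.28,0.28,0.28,0.28,0.28,0.28,0.28,0.28]}'
python3 - <<'E'
from h import *
s=snap('wrist','w12.png')
plan((.676,-.0033,.064),-1.252,4)
E
```

```text
time: 26.1
tool_pos: [0.6758, -0.0014, 0.1199]
ee_rot: [3.138, 0.002, -1.256]
wrist_force: [0.6, 0.7, 0.4]
width: 0.0339
time: 27.1
tool_pos: [0.6763, -0.0034, 0.1225]
ee_rot: [3.142, -0.0, -1.253]
wrist_force: [0.6, -0.7, -0.2]
width: 0.0335
at [ 0.6764 -0.0034  0.1225] yaw -1.253 tilt [ 3.142 -0.   ] t 27.15 w 0.0336
[[-0.0, 0.1, 14.6], [-0.0, 0.1, 14.6], [-0.0, 0.1, 14.6], [-0.0, 0.1, 14.6]]
wz -0.0
```

View pics/w12.png

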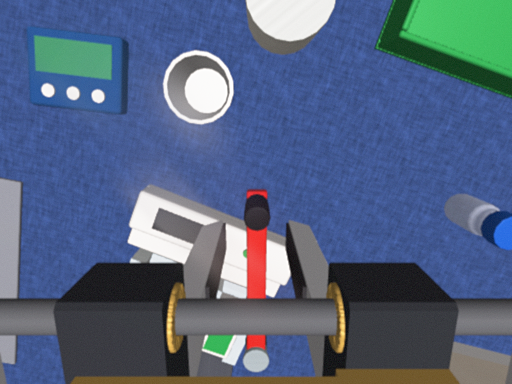

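```bash
python3 -m handwheel '{"delta_pos":[[0,0,14],[0,0,15],[0,0,15],[0,0,14],[0,0,0],[0,0,0],[-9,0.3,0],[-9,0.3,0]],"rotation":[[0,0,0],[0,0,0],[0,0,0],[0,0,0],[0,0,0],[0,0,0],[0,0,-0.065],[0,0,-0.065]],"claw":[0.28,0.28,0.28,0.28,0.28,0.28,0.28,0.28]}'
python3 -m handwheel '{"delta_pos":[[-17.9,1.2,0],[-17.9,1.2,0],[-17.9,1.2,0],[-17.9,1.2,0],[-17.9,1.2,0],[-17.9,1.2,0],[0,0,0],[0,0,0]],"rotation":[[0,0,-0.13],[0,0,-0.13],[0,0,-0.13],[0,0,-0.13],[0,0,-0.13],[0,0,-0.13],[0,0,0],[0,0,0]],"claw":[0.28,0.28,0.28,0.28,0.28,0.28,0.28,0.28]}'
python3 - <<'E'
from h import *
s=snap('wrist','w13.png');snap('scene','s13.png')
c=cv2.imread('pics/s13.png')[130:270,180:340];cv2.imwrite('pics/s13b.png',cv2.resize(c,(800,700))[:600])
plan((.5554,.0913,.064),-.07,4)
o=robot.get_obs(); q=o['tool_pos'][:2]-np.array([.5456,-.0464]); print(np.hypot(*q),np.arctan2(q[1],q[0]),o['wrist_force'])
E
```

```text
time: 28.15
tool_pos: [0.6704, 0.0131, 0.0657]
ee_rot: [-3.14, -0.002, -1.121]
wrist_force: [0.1, -0.4, -0.7]
width: 0.0338
time: 29.15
tool_pos: [0.5924, 0.0832, 0.0654]
ee_rot: [-3.141, -0.002, -0.345]
wrist_force: [0.3, 0.3, -0.4]
width: 0.0341
at [0.5923 0.0831 0.0649] yaw -0.3446 tilt [-3.141e+00 -1.000e-03] t 29.25 w 0.0336
[[-9.4, 1.2, 0.2], [-9.4, 0.5, 0.2], [-9.4, -0.1, 0.2], [-9.4, -0.8, 0.2]]
wz -0.069
0.1376252156851162 1.2249572392317802 [ 0.15334453 -0.82920152  0.66121453]
```

View pics/s13b.png

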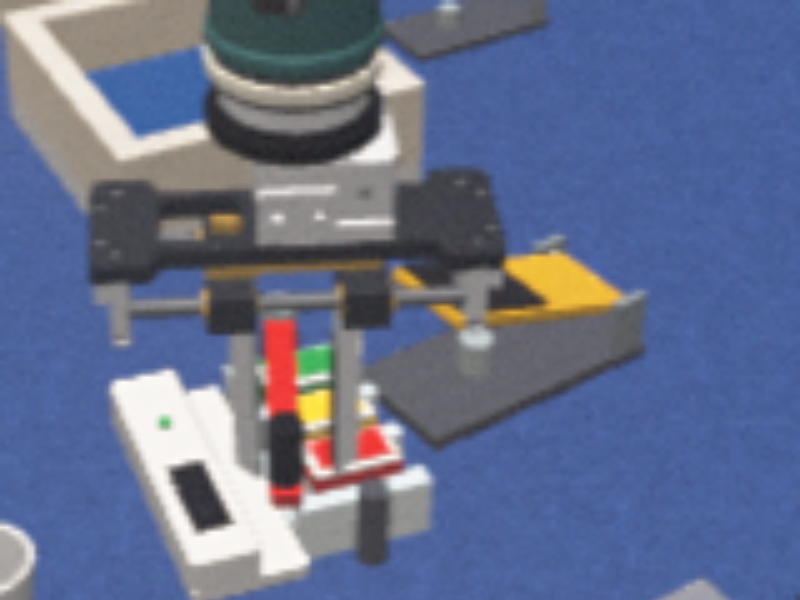

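```bash
python3 -m handwheel '{"delta_pos":[[-9.7,0.4,0],[-9.7,0.4,0],[-9.7,0.4,0],[-9.7,0.4,0],[-4,0,0],[-4,0,0],[0,0,0],[0,0,0]],"rotation":[[0,0,-0.07],[0,0,-0.07],[0,0,-0.07],[0,0,-0.07],[0,0,0],[0,0,0],[0,0,0],[0,0,0]],"claw":[0.28,0.28,0.28,0.28,0.28,0.28,0.28,0.28]}'
python3 - <<'E'
from h import *
s=snap('wrist','w14.png');snap('scene','s14.png')
c=cv2.imread('pics/w14.png');cv2.imwrite('pics/w14b.png',cv2.resize(c[120:330,130:410],(800,600)))
plan((.5554,.0913,.064),-.07,4)
o=robot.get_obs(); print(o['wrist_force'])
E
```

```text
time: 30.25
tool_pos: [0.5473, 0.0913, 0.0647]
ee_rot: [-3.142, -0.004, -0.064]
wrist_force: [4.6, -0.1, -2.0]
width: 0.0338
at [0.5473 0.0913 0.0647] yaw -0.0642 tilt [-3.142 -0.004] t 30.35 w 0.0342
[[2.0, -0.1, 0.2], [2.0, -0.1, 0.2], [2.0, -0.1, 0.2], [2.0, -0.1, 0.2]]
wz 0.001
[ 6.0867634  -0.01088369 -1.59317207]
```

View pics/w14b.png

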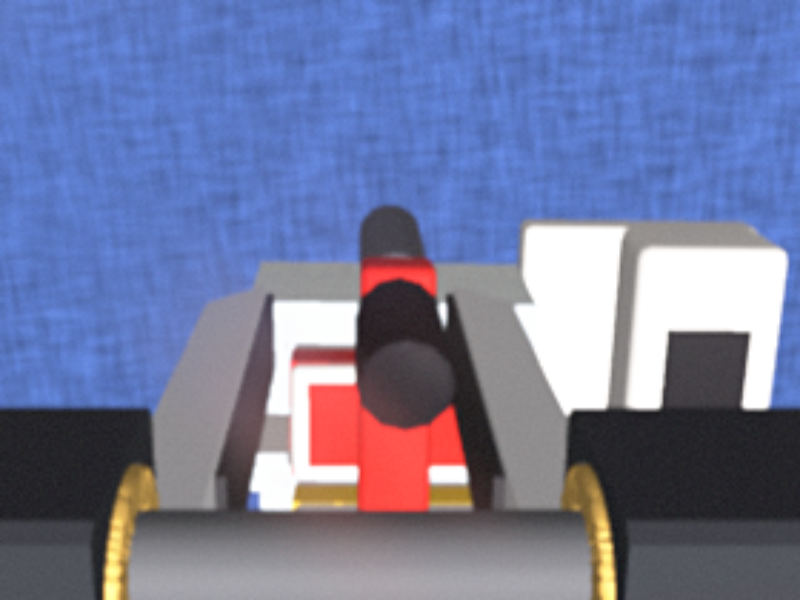

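```bash
python3 -m handwheel '{"delta_pos":[[4,0,0],[4,0,0],[0,0,-30],[0,0,-40],[0,0,-30],[0,0,0],[0,0,0],[0,0,0]],"rotation":[[0,0,0],[0,0,0],[0,0,0],[0,0,0],[0,0,0],[0,0,0],[0,0,0],[0,0,0]],"claw":[0.28,0.28,0.28,0.28,1,1,1,1]}'
python3 - <<'E'
from h import *
a=load('top0.png');u=load('w4.png');t=load('s11.png')
fc=4.615384615;cp=lambda x,y:((x+.5)/fc+130-.5,(y+.5)/fc+110-.5)
U=lambda x,y:((x+.5)/1.5625-.5,(y+.5)/1.5625-.5)
Q=lambda x,y:((x+.5)/5+180-.5,(y+.5)/5+150-.5)
A=[cp(564,376),cp(634,368),cp(650,450),cp(580,461)]   # far-left, far-right, near-right, near-left
Wc=[U(270,244),U(293,328),U(205,344),U(180,264)]
S=[Q(405,163),Q(492,158),Q(545,205),Q(462,215)]
for i,(x,y) in enumerate(zip(A,Wc)): print(tri([(a,*x),(u,*y)]))
snap('scene','s15.png');w=snap('wrist','w15.png')
c=cv2.imread('pics/s15.png')[130:270,180:340];cv2.imwrite('pics/s15b.png',cv2.resize(c,(800,700))[:600])
plan((.446,-.010,.11),-.17,8)
E
```

```text
time: 31.35
tool_pos: [0.5523, 0.0909, 0.1621]
ee_rot: [3.141, 0.004, -0.063]
wrist_force: [0.2, 0.1, 0.1]
width: 0.0006
(array([0.47181049, 0.01975966, 0.06683804]), [0.0011972728447358914, 0.001197272844735872])
(array([ 0.47913709, -0.02962399,  0.07178983]), [0.0026327391296299732, 0.0026327391296299624])
(array([ 0.42205786, -0.04066905,  0.06140857]), [0.0008125725017892275, 0.0008125725017892243])
(array([0.41317873, 0.00869162, 0.05578734]), [0.0001764519223832172, 0.00017645192238316051])
at [0.5526 0.0909 0.1627] yaw -0.063 tilt [3.141e+00 3.000e-03] t 31.45 w 0.0005
[[-12.5, 13.4, 6.6], [-12.3, 13.6, 6.6], [-12.2, 13.8, 6.6], [-12.0, 13.9, 6.6], [-11.8, 14.1, 6.6], [-11.6, 14.2, 6.6], [-11.4, 14.4, 6.6], [-11.2, 14.5, 6.6]]
wz 0.013
```

View pics/s15b.png

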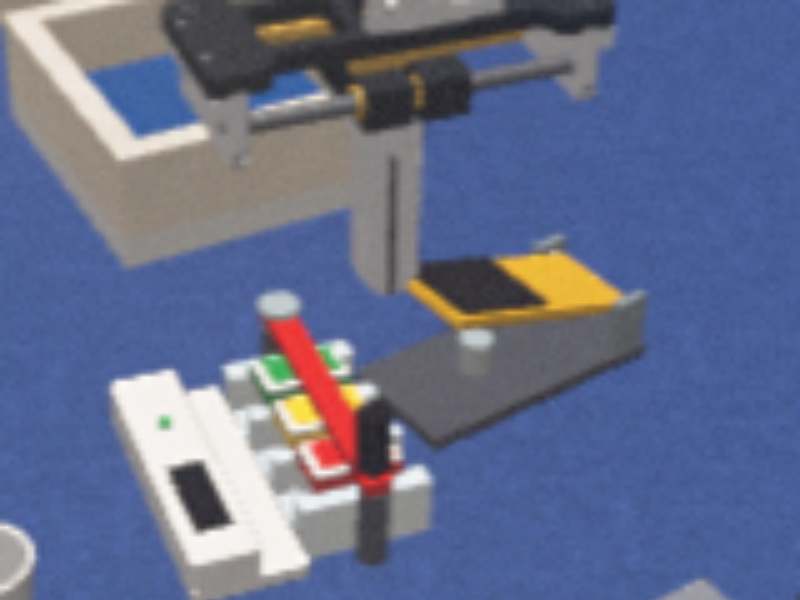

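```bash
python3 -m handwheel '{"delta_pos":[[-16.6,18,8],[-16.4,18.2,8],[-16.2,18.4,8],[-16,18.6,8],[-15.8,18.8,8],[-15.5,19,8],[0,0,0],[0,0,0]],"rotation":[[0,0,0.017],[0,0,0.017],[0,0,0.017],[0,0,0.017],[0,0,0.017],[0,0,0.017],[0,0,0],[0,0,0]],"claw":[1,1,1,1,1,1,1,1]}'
python3 -c "
from h import *
plan((.447,-.010,.075),-.17,2);print(robot.get_obs()['wrist_force'])"
```

```text
time: 32.45
tool_pos: [0.4463, -0.0089, 0.1166]
ee_rot: [-3.141, -0.0, -0.165]
wrist_force: [-0.0, -0.8, 0.3]
width: 0.0007
at [ 0.4463 -0.0089  0.1166] yaw -0.1649 tilt [-3.141 -0.   ] t 32.45 w 0.0007
[[0.5, 0.5, 20.8], [0.5, 0.5, 20.8]]
wz 0.003
[-0.03059935 -0.84551323  0.32549246]
```

```bash
python3 -m handwheel '{"delta_pos":[[0.5,1,20],[0,0,21],[0,0,10],[0,0,10],[0,0,10],[0,0,5],[0,0,0],[0,0,0]],"rotation":[[0,0,0],[0,0,0],[0,0,0],[0,0,0],[0,0,0],[0,0,0],[0,0,0],[0,0,0]],"claw":[1,1,1,1,1,1,1,1]}'
python3 - <<'E'
from h import *
o=robot.get_obs();print(np.round(o['tool_pos'],4),o['wrist_force'])
snap('scene','s16.png')
c=cv2.imread('pics/s16.png')[130:270,180:340];cv2.imwrite('pics/s16b.png',cv2.resize(c,(800,700))[:600])
E
```

```text
time: 33.45
tool_pos: [0.4501, -0.0097, 0.0437]
ee_rot: [-3.139, -0.009, -0.165]
wrist_force: [3.2, 2.7, 8.2]
width: 0.0007
[ 0.4501 -0.0097  0.0437] [3.21733441 2.66199807 8.23863386]
```

View pics/s16b.png

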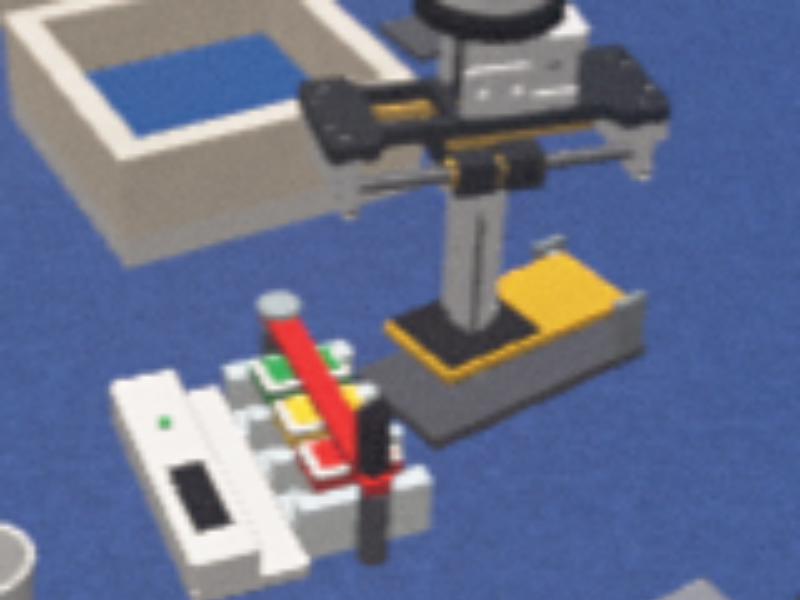

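```bash
python3 -m handwheel '{"delta_pos":[[0,0,2],[0,0,2],[0,0,1],[0,0,0],[0,0,0],[0,0,0],[0,0,0],[0,0,0]],"rotation":[[0,0,0],[0,0,0],[0,0,0],[0,0,0],[0,0,0],[0,0,0],[0,0,0],[0,0,0]],"claw":[1,1,1,1,1,1,1,1]}'
```

```text
time: 34.5
tool_pos: [0.4503, -0.0097, 0.0417]
ee_rot: [-3.139, -0.009, -0.164]
wrist_force: [-4.1, 3.3, 22.4]
width: 0.0003
```

```bash
python3 -m handwheel '{"delta_pos":[[0,0,0],[0,0,0],[0,0,0],[0,0,0],[0,0,0],[0,0,0],[0,0,0],[0,0,0]],"rotation":[[0,0,0],[0,0,0],[0,0,0],[0,0,0],[0,0,0],[0,0,0],[0,0,0],[0,0,0]],"claw":[1,1,1,1,1,1,1,1]}'
python3 - <<'E'
from h import *
snap('scene','s17.png')
c=cv2.imread('pics/s17.png')[130:270,180:340];cv2.imwrite('pics/s17b.png',cv2.resize(c,(800,700))[:600])
E
python3 -m handwheel '{"delta_pos":[[0,0,0],[0,0,0],[0,0,0],[0,0,-10],[0,0,-15],[0,0,-20],[0,0,-10],[0,0,0]],"rotation":[[0,0,0],[0,0,0],[0,0,0],[0,0,0],[0,0,0],[0,0,0],[0,0,0],[0,0,0]],"claw":[1,1,1,1,1,1,1,1]}'
python3 - <<'E'
from h import *
snap('scene','s18.png')
c=cv2.imread('pics/s18.png')[130:270,180:340];cv2.imwrite('pics/s18b.png',cv2.resize(c,(800,700))[:600])
plan((.447,-.0095,.075),-.165,2);print(robot.get_obs()['wrist_force'])
E
```

```text
time: 35.5
tool_pos: [0.4503, -0.0096, 0.0417]
ee_rot: [-3.139, -0.009, -0.164]
wrist_force: [-3.8, 3.8, 22.4]
width: 0.0005
time: 36.55
tool_pos: [0.4465, -0.0104, 0.091]
ee_rot: [3.141, -0.001, -0.165]
wrist_force: [0.4, 0.2, 0.2]
width: 0.0006
at [ 0.446  -0.0103  0.0902] yaw -0.1649 tilt [3.141 0.   ] t 36.6 w 0.0004
[[0.4, -0.5, 7.6], [0.4, -0.5, 7.6]]
wz 0.0
[-0.46678955  0.39202962 -0.49117502]
```

View pics/s17b.png

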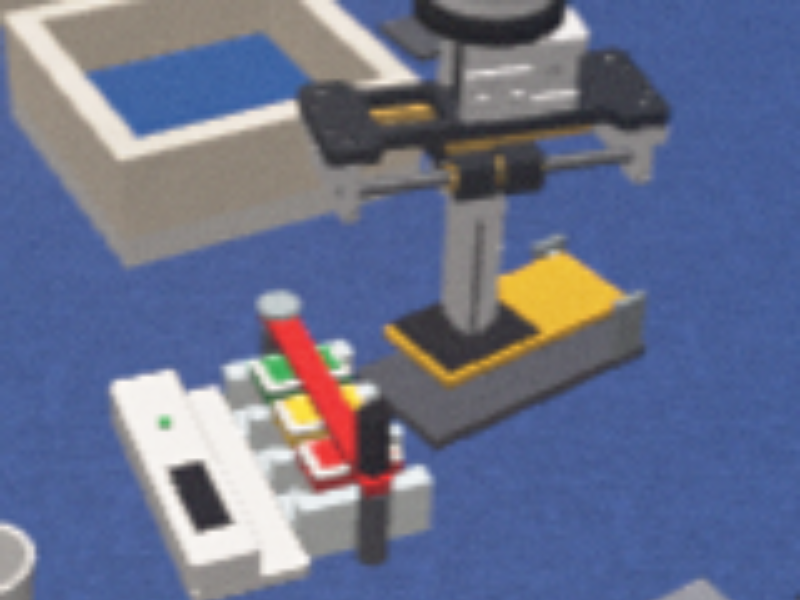

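View pics/s18b.png

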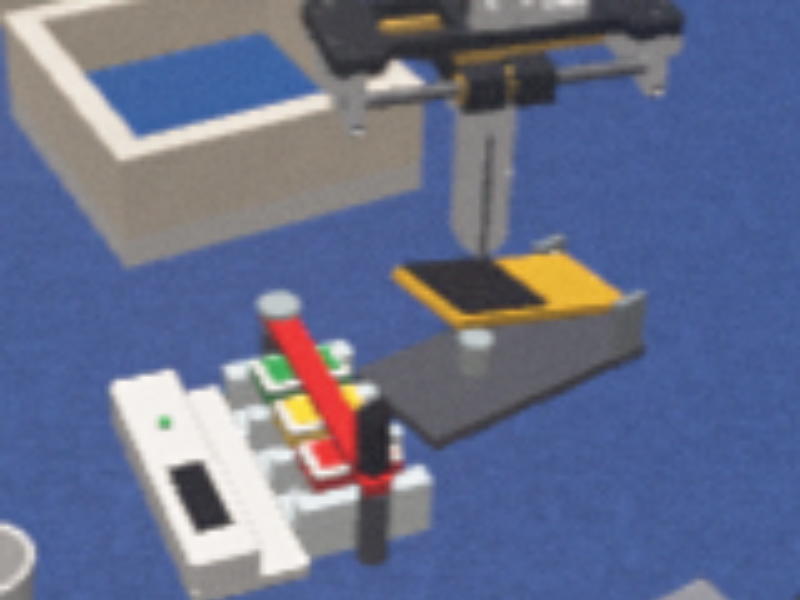

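First stroke held at the stop for about 2 s, with 22 N on it. The treadle is up again and the bar is still shut. Now the second stroke.

```bash
python3 -m handwheel '{"delta_pos":[[0,0,10],[0,0,10],[0,0,10],[0,0,10],[0,0,10],[0,0,5],[0,0,0],[0,0,0]],"rotation":[[0,0,0],[0,0,0],[0,0,0],[0,0,0],[0,0,0],[0,0,0],[0,0,0],[0,0,0]],"claw":[1,1,1,1,1,1,1,1]}'
python3 -m handwheel '{"delta_pos":[[0,0,0],[0,0,0],[0,0,0],[0,0,0],[0,0,0],[0,0,0],[0,0,0],[0,0,0]],"rotation":[[0,0,0],[0,0,0],[0,0,0],[0,0,0],[0,0,0],[0,0,0],[0,0,0],[0,0,0]],"claw":[1,1,1,1,1,1,1,1]}'
python3 -c "
from h import *
snap('scene','s19.png')
c=cv2.imread('pics/s19.png')[130:270,180:340];cv2.imwrite('pics/s19b.png',cv2.resize(c,(800,700))[:600])"
```

```text
time: 37.6
tool_pos: [0.4496, -0.0098, 0.0415]
ee_rot: [-3.14, -0.008, -0.165]
wrist_force: [-4.5, 3.6, 28.1]
width: 0.0003
time: 38.6
tool_pos: [0.4496, -0.0099, 0.0416]
ee_rot: [-3.14, -0.008, -0.165]
wrist_force: [-5.5, 3.4, 28.3]
width: 0.0006
```

View pics/s19b.png

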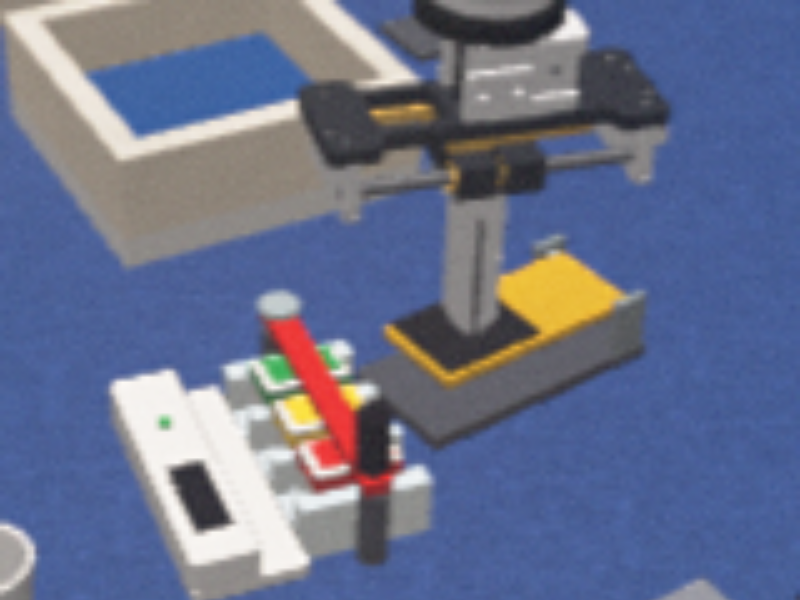

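```bash
python3 -m handwheel '{"delta_pos":[[0,0,0],[0,0,0],[0,0,0],[0,0,0],[0,0,-15],[0,0,-25],[0,0,-30],[0,0,-20]],"rotation":[[0,0,0],[0,0,0],[0,0,0],[0,0,0],[0,0,0],[0,0,0],[0,0,0],[0,0,0]],"claw":[1,1,1,1,1,1,1,1]}'
python3 -c "
from h import *
snap('scene','s20.png')
c=cv2.imread('pics/s20.png')[130:270,180:340];cv2.imwrite('pics/s20b.png',cv2.resize(c,(800,700))[:600])
plan((.5554,.0913,.125),-.07,5)"
```

```text
time: 39.65
tool_pos: [0.4459, -0.0104, 0.1258]
ee_rot: [3.141, 0.001, -0.165]
wrist_force: [-0.4, 0.5, 1.0]
width: 0.0004
at [ 0.4474 -0.0106  0.1284] yaw -0.165 tilt [ 3.141 -0.004] t 39.7 w 0.0006
[[18.0, -23.6, 0.7], [18.4, -23.3, 0.7], [18.8, -22.9, 0.7], [19.3, -22.6, 0.7], [19.7, -22.2, 0.7]]
wz -0.019
```

View pics/s20b.png

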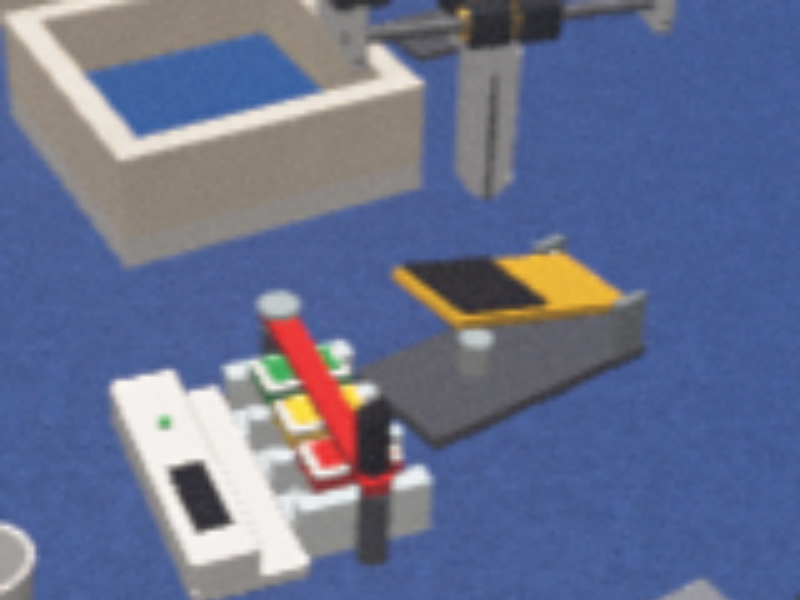

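Treadle is up and the bar shut after the second stroke. Next I open the bar.

```bash
python3 -m handwheel '{"delta_pos":[[18,-23.6,0],[18.4,-23.3,0],[18.8,-22.9,0],[19.3,-22.6,0],[19.7,-22.2,0],[0,0,0],[0,0,0],[0,0,0]],"rotation":[[0,0,-0.019],[0,0,-0.019],[0,0,-0.019],[0,0,-0.019],[0,0,-0.019],[0,0,0],[0,0,0],[0,0,0]],"claw":[0.28,0.28,0.28,0.28,0.28,0.28,0.28,0.28]}'
python3 -c "
from h import *
snap('wrist','w21.png')
plan((.5554,.0913,.065),-.07,4)"
```

```text
time: 40.7
tool_pos: [0.5533, 0.0908, 0.1251]
ee_rot: [3.141, 0.001, -0.071]
wrist_force: [0.4, -0.8, 0.0]
width: 0.0339
at [0.5535 0.0908 0.1254] yaw -0.071 tilt [3.141 0.   ] t 40.75 w 0.0339
[[0.5, -0.2, 15.1], [0.5, -0.2, 15.1], [0.5, -0.2, 15.1], [0.5, -0.2, 15.1]]
wz -0.0
```

View pics/w21.png

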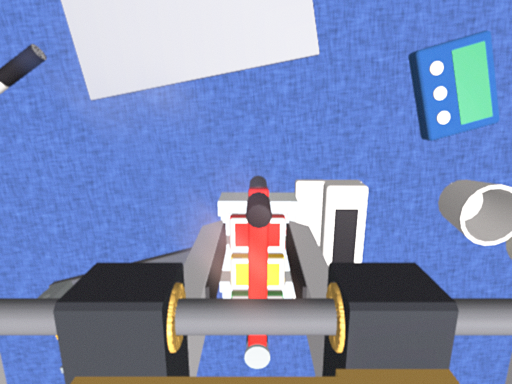

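```bash
python3 -m handwheel '{"delta_pos":[[1,0,15],[0,0,15],[0,0,15],[0,0,15],[0,0,0],[0,0,0],[9,0.3,0],[17.9,1.2,0]],"rotation":[[0,0,0],[0,0,0],[0,0,0],[0,0,0],[0,0,0],[0,0,0],[0,0,0.065],[0,0,0.13]],"claw":[0.28,0.28,0.28,0.28,0.28,0.28,0.28,0.28]}'
python3 -m handwheel '{"delta_pos":[[17.9,1.2,0],[17.9,1.2,0],[17.9,1.2,0],[17.9,1.2,0],[17.9,1.2,0],[17.9,1.2,0],[17.9,1.2,0],[17.9,1.2,0]],"rotation":[[0,0,0.13],[0,0,0.13],[0,0,0.13],[0,0,0.13],[0,0,0.13],[0,0,0.13],[0,0,0.13],[0,0,0.13]],"claw":[0.28,0.28,0.28,0.28,0.28,0.28,0.28,0.28]}'
python3 -m handwheel '{"delta_pos":[[9,0.3,0],[0,0,0],[0,0,0],[0,0,0],[0,0,0],[0,0,0],[0,0,0],[0,0,0]],"rotation":[[0,0,0.065],[0,0,0],[0,0,0],[0,0,0],[0,0,0],[0,0,0],[0,0,0],[0,0,0]],"claw":[0.28,0.28,0.28,0.28,0.28,0.28,0.28,0.28]}'
python3 - <<'E'
from h import *
s=snap('wrist','w22.png');snap('scene','s22.png')
o=robot.get_obs(); q=o['tool_pos'][:2]-np.array([.5456,-.0464]); print(np.hypot(*q),np.arctan2(q[1],q[0]),o['wrist_force'])
c=cv2.imread('pics/s22.png')[130:270,180:340];cv2.imwrite('pics/s22b.png',cv2.resize(c,(800,700))[:600])
E
```

```text
time: 41.75
tool_pos: [0.5819, 0.0871, 0.0665]
ee_rot: [-3.141, -0.001, -0.268]
wrist_force: [-1.3, -0.6, -0.3]
width: 0.034
time: 42.75
tool_pos: [0.6794, -0.0103, 0.0664]
ee_rot: [-3.14, 0.0, -1.309]
wrist_force: [-0.6, 0.2, -0.3]
width: 0.0337
time: 43.75
tool_pos: [0.6806, -0.019, 0.0655]
ee_rot: [3.142, -0.0, -1.37]
wrist_force: [-0.3, 1.4, 0.7]
width: 0.034
0.1377188701521445 0.1998885071297561 [ 0.5543589   0.03862621 -0.2729758 ]
```

View pics/s22b.png

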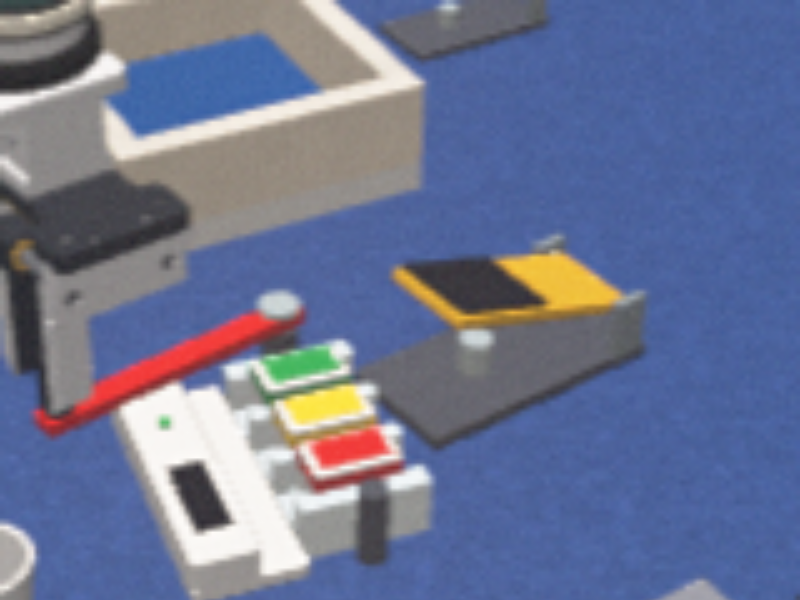

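View pics/w22.png

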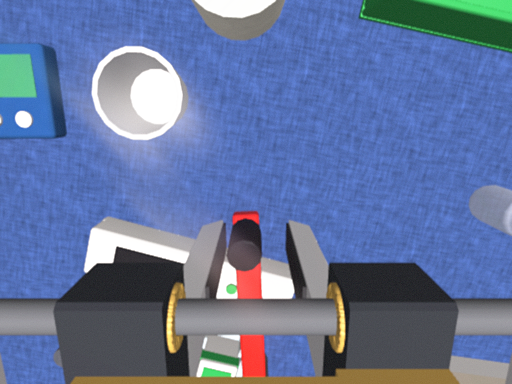

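```bash
python3 -m handwheel '{"delta_pos":[[10,0.3,0],[0,0,0],[-4,0,0],[0,0,-30],[0,0,-40],[0,0,0],[0,0,0],[0,0,0]],"rotation":[[0,0,0.07],[0,0,0],[0,0,0],[0,0,0],[0,0,0],[0,0,0],[0,0,0],[0,0,0]],"claw":[0.28,0.28,0.28,0.28,-0.28,-0.28,-0.28,-0.28]}'
python3 -c "
from h import *
plan((.5472,-.0112,.12),-.07,8)"
```

```text
time: 44.85
tool_pos: [0.6806, -0.0246, 0.133]
ee_rot: [3.138, 0.001, -1.44]
wrist_force: [-0.5, 0.6, 0.0]
width: 0.0602
at [ 0.6806 -0.0246  0.133 ] yaw -1.4397 tilt [3.138e+00 1.000e-03] t 44.85 w 0.0602
[[-3.8, 16.3, 1.6], [-6.6, 15.4, 1.6], [-9.1, 14.1, 1.6], [-11.4, 12.3, 1.6], [-13.3, 10.2, 1.6], [-14.8, 7.8, 1.6], [-15.9, 5.2, 1.6], [-16.6, 2.4, 1.6]]
wz -0.171
```

```bash
python3 -m handwheel '{"delta_pos":[[-3.8,16.3,0],[-6.6,15.4,0],[-9.1,14.1,0],[-11.4,12.3,0],[-13.3,10.2,0],[-14.8,7.8,0],[-15.9,5.2,0],[-16.6,2.4,0]],"rotation":[[0,0,-0.171],[0,0,-0.171],[0,0,-0.171],[0,0,-0.171],[0,0,-0.171],[0,0,-0.171],[0,0,-0.171],[0,0,-0.171]],"claw":[-0.28,-0.28,-0.28,-0.28,-0.28,-0.28,-0.28,-0.28]}'
python3 -m handwheel '{"delta_pos":[[0,0,0],[0,0,0],[0,0,0],[0,0,0],[0,0,0],[0,0,0],[0,0,0],[0,0,0]],"rotation":[[0,0,0],[0,0,0],[0,0,0],[0,0,0],[0,0,0],[0,0,0],[0,0,0],[0,0,0]],"claw":[-0.28,-0.28,-0.28,-0.28,-0.28,-0.28,-0.28,-0.28]}'
python3 -c "
from h import *
s=snap('wrist','w23.png')
print(blob(s,'green',proj(s,(.5476,-.013,.042)),20,z=.042))
plan((.5472,-.0112,.017),-.07,4)"
```

```text
time: 45.85
tool_pos: [0.5469, -0.0113, 0.1338]
ee_rot: [-3.141, 0.003, -0.066]
wrist_force: [-0.4, 0.1, 0.1]
width: 0.0602
time: 46.85
tool_pos: [0.5484, -0.0115, 0.1355]
ee_rot: [3.142, -0.0, -0.072]
wrist_force: [0.6, -0.1, -0.3]
width: 0.0602
((253.5, 197.0), array([ 0.54721744, -0.01365534]), np.float64(-0.07243152334928005), [np.float64(36.0), np.float64(19.2)])
at [ 0.5484 -0.0115  0.1355] yaw -0.072 tilt [ 3.142 -0.   ] t 46.9 w 0.0603
[[-0.3, -0.0, 29.6], [-0.3, -0.0, 29.6], [-0.3, -0.1, 29.6], [-0.3, -0.1, 29.6]]
wz -0.001
```

View pics/w23.png

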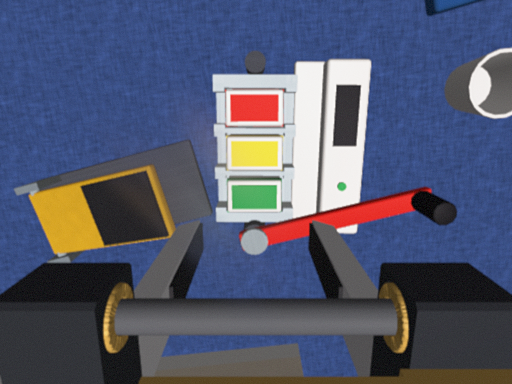

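```bash
python3 -m handwheel '{"delta_pos":[[-1.2,0.7,30],[0,0,30],[0,0,30],[0,0,18],[0,0,10],[0,0,0],[0,0,0],[0,0,0]],"rotation":[[0,0,0],[0,0,0],[0,0,0],[0,0,0],[0,0,0],[0,0,0],[0,0,0],[0,0,0]],"claw":[-0.28,-0.28,-0.28,-0.28,-0.28,-0.28,-0.28,-0.28]}'
python3 -m handwheel '{"delta_pos":[[0,0,0],[0,0,0],[0,0,0],[0,0,-10],[0,0,-20],[0,0,-40],[0,0,-40],[0,0,0]],"rotation":[[0,0,0],[0,0,0],[0,0,0],[0,0,0],[0,0,0],[0,0,0],[0,0,0],[0,0,0]],"claw":[1,1,1,1,1,1,1,1]}'
python3 -c "
from h import *
plan((.482,-.22,.2),.04,6)"
```

```text
time: 47.9
tool_pos: [0.5481, -0.0122, 0.0187]
ee_rot: [3.141, -0.002, -0.072]
wrist_force: [-0.0, 0.6, 0.5]
width: 0.0603
time: 48.9
tool_pos: [0.5499, -0.0124, 0.1324]
ee_rot: [3.141, -0.009, -0.072]
wrist_force: [0.1, 0.3, -0.8]
width: 0.0457
at [ 0.5499 -0.0124  0.1324] yaw -0.072 tilt [ 3.141 -0.009] t 48.9 w 0.0457
[[-8.8, 35.3, -11.3], [-9.5, 35.1, -11.3], [-10.1, 35.0, -11.3], [-10.8, 34.8, -11.3], [-11.5, 34.5, -11.3], [-12.1, 34.3, -11.3]]
wz -0.019
```

```bash
python3 -m handwheel '{"delta_pos":[[-7,44,-12],[-8,44,-12],[-8,44,-12],[-9,44,-12],[-9,44,-12],[-10,44,-10],[-10,44,0],[0,20,0]],"rotation":[[0,0,-0.016],[0,0,-0.016],[0,0,-0.016],[0,0,-0.016],[0,0,-0.016],[0,0,-0.016],[0,0,-0.016],[0,0,0]],"claw":[1,1,1,1,1,1,1,1]}'
python3 -m handwheel '{"delta_pos":[[0,0,0],[0,0,0],[0,0,0],[0,0,0],[0,0,0],[0,0,0],[0,0,0],[0,0,0]],"rotation":[[0,0,0],[0,0,0],[0,0,0],[0,0,0],[0,0,0],[0,0,0],[0,0,0],[0,0,0]],"claw":[1,1,1,1,1,1,1,1]}'
python3 -c "
from h import *
snap('wrist','w24.png');snap('scene','s24.png')
c=cv2.imread('pics/w24.png');cv2.imwrite('pics/w24b.png',cv2.resize(c,(800,600),interpolation=cv2.INTER_CUBIC))
c=cv2.imread('pics/s24.png')[100:190,160:280];cv2.imwrite('pics/s24b.png',cv2.resize(c,(800,600),interpolation=cv2.INTER_CUBIC))
plan((.483,-.34,.1),.04,4)"
```

```text
time: 49.9
tool_pos: [0.4784, -0.3402, 0.1959]
ee_rot: [-3.14, 0.002, 0.037]
wrist_force: [0.2, 0.1, -0.2]
width: 0.0459
time: 50.9
tool_pos: [0.4796, -0.3387, 0.1976]
ee_rot: [3.141, -0.0, 0.04]
wrist_force: [-0.8, 0.2, -0.2]
width: 0.046
at [ 0.4796 -0.3387  0.1975] yaw 0.0399 tilt [3.142 0.   ] t 51.0 w 0.0454
[[0.8, 0.4, 24.4], [0.8, 0.4, 24.4], [0.8, 0.4, 24.4], [0.8, 0.4, 24.4]]
wz -0.0
```

View pics/w24b.png

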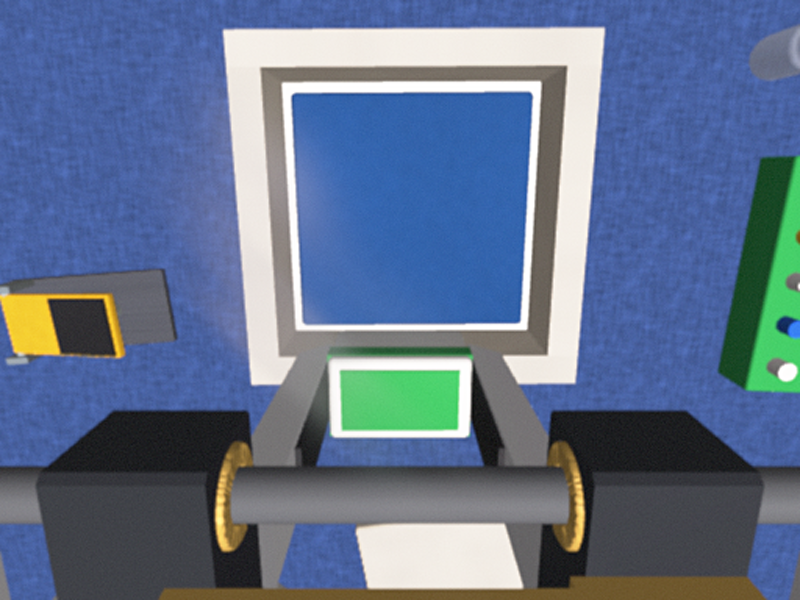

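View pics/s24b.png

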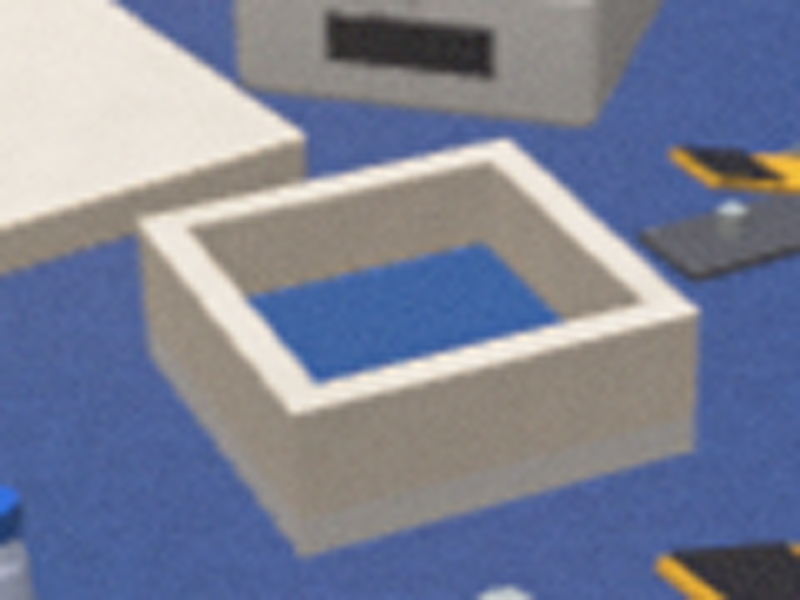

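```bash
python3 - <<'E'
from h import *
s=load('w24.png');U=lambda x,y:((x+.5)/1.5625-.5,(y+.5)/1.5625-.5)
rim=[(223,30),(604,28),(577,383),(250,383)]; pack=[(283,82),(541,80),(528,330),(301,332)]
for n,P,z in(('rim',rim,.075),('pack',pack,.035)):
    q=np.array([onz(s,*U(*p),z)[:2] for p in P]); print(n,q.round(4).tolist(),q.mean(0).round(4),[round(float(np.hypot(*(q[i]-q[i-1]))),4) for i in range(4)], [round(float(np.arctan2(*(q[b]-q[a])[::-1])),3) for a,b in((0,1),(3,2))],[round(float(np.arctan2(*(q[b]-q[a])[::-1]))-1.571,3) for a,b in((3,0),(2,1))])
t=load('scene0.png')
Q=lambda x,y:((x+.5)/(800/120)+160-.5,(y+.5)/(600/90)+100-.5)
t=load('s24.png')
print(tri([(s,*U(223,30)),(t,*Q(697,312))]),tri([(s,*U(604,28)),(t,*Q(299,412))]))
print(proj(t,robot.get_obs()['tool_pos']))
E
```

```text
rim [[0.3818, -0.2009], [0.5821, -0.192], [0.5926, -0.3923], [0.39, -0.4003]] [ 0.4866 -0.2964] [0.1996, 0.2005, 0.2007, 0.2028] [0.044, 0.039] [0.04, 0.052]
pack [[0.4045, -0.2196], [0.5615, -0.2122], [0.5695, -0.3714], [0.4144, -0.379]] [ 0.4875 -0.2955] [0.1597, 0.1572, 0.1594, 0.1553] [0.047, 0.049] [0.062, 0.05]
(array([ 0.38259078, -0.20121624,  0.07585704]), [0.0004885740928333837, 0.0004885740928334737]) (array([ 0.58040052, -0.19194627,  0.07669854]), [0.0011797673395064058, 0.001179767339506729])
[216.84925294  97.30219814]
```

```bash
python3 -m handwheel '{"delta_pos":[[9.4,2.6,0],[0,0,45],[0,0,45],[0,0,40],[0,0,14],[0,0,5],[0,0,3],[0,0,0]],"rotation":[[0,0,-0.005],[0,0,0],[0,0,0],[0,0,0],[0,0,0],[0,0,0],[0,0,0],[0,0,0]],"claw":[1,1,1,1,1,1,1,1]}'
python3 -c "
from h import *
snap('wrist','w25.png')
o=robot.get_obs();print(o['tool_pos'],o['wrist_force'],o['width'])"
```

```text
time: 52.0
tool_pos: [0.49, -0.3415, 0.0471]
ee_rot: [3.14, -0.002, 0.045]
wrist_force: [-0.1, -0.2, -0.3]
width: 0.046
[ 0.48992312 -0.34147651  0.04711036] [-0.10106454  0.05588409 -1.14423225] 0.04625041399136981
```

View pics/w25.png

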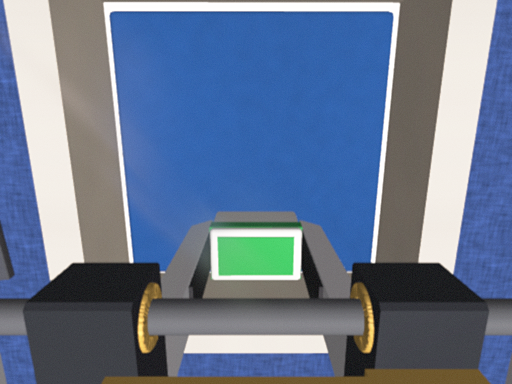

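```bash
python3 -m handwheel '{"delta_pos":[[0,0,2],[0,0,1],[0,0,0],[0,0,0],[0,0,0],[0,0,0],[0,0,0],[0,0,0]],"rotation":[[0,0,0],[0,0,0],[0,0,0],[0,0,0],[0,0,0],[0,0,0],[0,0,0],[0,0,0]],"claw":[1,1,1,1,0.6,-0.28,-0.28,-0.28]}'
python3 -m handwheel '{"delta_pos":[[0,0,-15],[0,0,-50],[0,-10,-50],[4,-40,-20],[8,-50,0],[8,-50,0],[8,-50,0],[8,-50,0]],"rotation":[[0,0,0],[0,0,0],[0,0,0.015],[0,0,0.02],[0,0,0.02],[0,0,0.02],[0,0,0.02],[0,0,0.02]],"claw":[-0.28,-0.28,-0.28,-0.28,-0.28,-0.28,-0.28,-0.28]}'
python3 -c "
from h import *
snap('scene','s26.png');
c=cv2.imread('pics/s26.png')[100:190,160:280];cv2.imwrite('pics/s26b.png',cv2.resize(c,(800,600),interpolation=cv2.INTER_CUBIC))
plan((.5500,.0236,.1),-.07,3)"
```

```text
time: 53.05
tool_pos: [0.489, -0.3407, 0.0422]
ee_rot: [-3.141, 0.0, 0.045]
wrist_force: [-0.3, 0.1, -1.3]
width: 0.0603
time: 54.05
tool_pos: [0.5278, -0.0899, 0.1791]
ee_rot: [3.141, -0.002, -0.071]
wrist_force: [0.9, -0.3, 0.7]
width: 0.0599
at [ 0.5287 -0.0838  0.1791] yaw -0.0654 tilt [-3.136e+00 -3.000e-03] t 54.1 w 0.0602
[[4.7, -36.2, 26.4], [4.7, -36.2, 26.4], [4.6, -36.2, 26.4]]
wz 0.002
```

View pics/s26b.png

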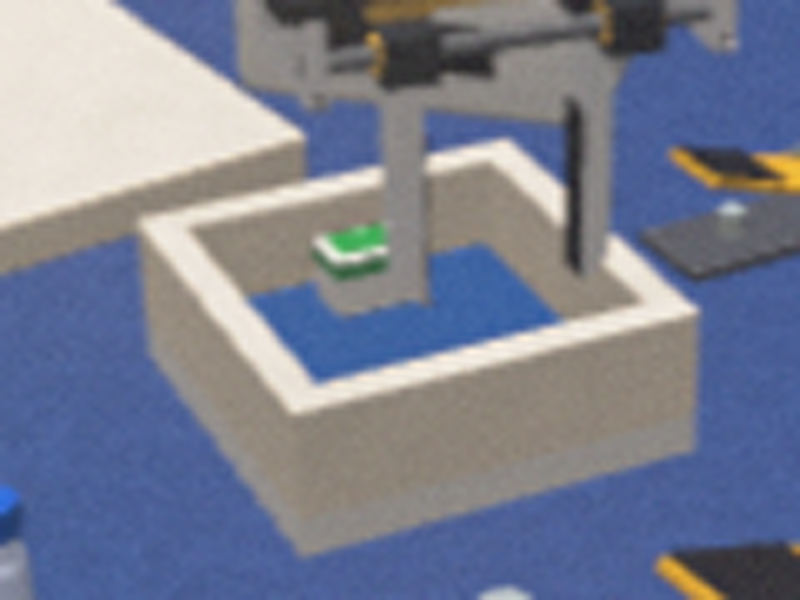

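```bash
python3 -m handwheel '{"delta_pos":[[5,-36,15],[5,-36,15],[4.5,-36,15],[0,0,0],[0,0,0],[0,0,0],[0,0,0],[0,0,0]],"rotation":[[0,0,0.002],[0,0,0],[0,0,0],[0,0,0],[0,0,0],[0,0,0],[0,0,0],[0,0,0]],"claw":[-0.28,-0.28,-0.28,-0.28,-0.28,-0.28,-0.28,-0.28]}'
python3 -c "
from h import *
s=snap('wrist','w27.png')
print(blob(s,'yellow',proj(s,(.5503,.023,.042)),20,z=.042))
print(blob(s,'red',proj(s,(.553,.059,.042)),20,z=.042))
plan((.5500,.0236,.017),-.07,4)"
```

```text
time: 55.1
tool_pos: [0.5497, 0.0146, 0.1328]
ee_rot: [3.141, -0.001, -0.073]
wrist_force: [0.2, 0.6, -0.4]
width: 0.0601
((255.0, 185.5), array([0.55059126, 0.02290092]), np.float64(-0.0734371283086046), [np.float64(36.2), np.float64(19.6)])
((254.5, 141.5), array([0.55285486, 0.05906138]), np.float64(-0.07330333026476898), [np.float64(35.8), np.float64(19.9)])
at [0.5497 0.0148 0.1327] yaw -0.0728 tilt [ 3.141 -0.   ] t 55.15 w 0.06
[[-0.1, -2.2, 28.9], [-0.1, -2.2, 28.9], [-0.1, -2.2, 28.9], [-0.1, -2.2, 28.9]]
wz -0.001
```

View pics/w27.png

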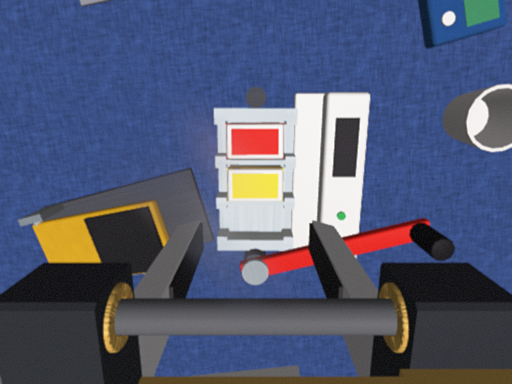

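Yellow sits at (255,185) in its pocket. I descend, grip and lift.

```bash
python3 -m handwheel '{"delta_pos":[[0,-8.8,15],[0,0,30],[0,0,30],[0,0,25],[0,0,16],[0,0,0],[0,0,0],[0,0,0]],"rotation":[[0,0,0],[0,0,0],[0,0,0],[0,0,0],[0,0,0],[0,0,0],[0,0,0],[0,0,0]],"claw":[-0.28,-0.28,-0.28,-0.28,-0.28,-0.28,-0.28,1]}'
python3 -c "
from h import *
o=robot.get_obs();print(o['tool_pos'],o['wrist_force'],o['width'])"
python3 -m handwheel '{"delta_pos":[[0,0,0],[0,0,0],[0,0,-20],[0,0,-50],[0,0,-50],[0,20,-20],[-5,40,0],[-8,44,0]],"rotation":[[0,0,0],[0,0,0],[0,0,0],[0,0,0],[0,0,0],[0,0,0],[0,0,-0.015],[0,0,-0.018]],"claw":[1,1,1,1,1,1,1,1]}'
python3 -c "
from h import *
o=robot.get_obs();print(o['width'])
plan((.487,-.296,.16),.045,6)"
```

```text
time: 56.15
tool_pos: [0.5513, 0.024, 0.0179]
ee_rot: [3.142, -0.003, -0.072]
wrist_force: [0.3, -0.5, -0.1]
width: 0.0534
[0.55131527 0.023977   0.01787662] [ 0.30762785 -0.49581517 -0.13759656] 0.05339170329963637
time: 57.15
tool_pos: [0.5304, -0.0797, 0.157]
ee_rot: [3.141, -0.001, -0.037]
wrist_force: [0.1, -0.2, -0.8]
width: 0.0458
0.04584735076288036
at [ 0.5304 -0.0797  0.157 ] yaw -0.037 tilt [ 3.141e+00 -1.000e-03] t 57.15 w 0.0458
[[-5.9, 36.3, -0.5], [-6.4, 36.2, -0.5], [-6.9, 36.1, -0.5], [-7.4, 36.0, -0.5], [-7.9, 35.9, -0.5], [-8.4, 35.8, -0.5]]
wz -0.014
```

```bash
python3 -m handwheel '{"delta_pos":[[-6,36.2,0],[-6.4,36.2,0],[-6.9,36.1,0],[-7.4,36,0],[-7.9,35.9,0],[-8.4,35.8,0],[0,0,0],[0,0,0]],"rotation":[[0,0,-0.014],[0,0,-0.014],[0,0,-0.014],[0,0,-0.014],[0,0,-0.014],[0,0,-0.014],[0,0,0],[0,0,0]],"claw":[1,1,1,1,1,1,1,1]}'
python3 -c "
from h import *
plan((.487,-.296,.045),.045,4)
snap('wrist','w28.png')"
```

```text
time: 58.15
tool_pos: [0.4866, -0.2944, 0.1563]
ee_rot: [-3.141, 0.0, 0.045]
wrist_force: [-0.3, 1.0, -0.6]
width: 0.0459
at [ 0.4866 -0.2944  0.1563] yaw 0.0448 tilt [-3.141  0.   ] t 58.15 w 0.0459
[[0.1, 0.4, 27.8], [0.1, 0.4, 27.8], [0.1, 0.4, 27.8], [0.1, 0.4, 27.8]]
wz -0.0
```

View pics/w28.png

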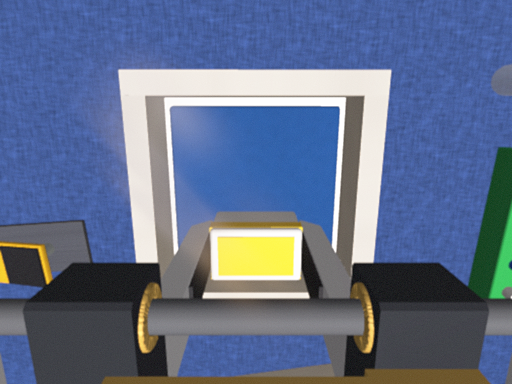

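```bash
python3 -m handwheel '{"delta_pos":[[0.4,1.6,30],[0,0,40],[0,0,25],[0,0,10],[0,0,5],[0,0,2.5],[0,0,0],[0,0,0]],"rotation":[[0,0,0],[0,0,0],[0,0,0],[0,0,0],[0,0,0],[0,0,0],[0,0,0],[0,0,0]],"claw":[1,1,1,1,1,1,1,1]}'
python3 -c "
from h import *
o=robot.get_obs();print(o['tool_pos'],o['wrist_force'],o['width'])"
```

```text
time: 59.2
tool_pos: [0.4875, -0.297, 0.0449]
ee_rot: [3.141, -0.001, 0.045]
wrist_force: [-0.9, -0.1, -1.3]
width: 0.0458
[ 0.48749378 -0.29697835  0.04488333] [-0.92678692 -0.11440107 -1.34942027] 0.045778933559397106
```

```bash
python3 -m handwheel '{"delta_pos":[[0,0,1.5],[0,0,0],[0,0,0],[0,0,0],[0,0,0],[0,0,0],[0,0,0],[0,0,-15]],"rotation":[[0,0,0],[0,0,0],[0,0,0],[0,0,0],[0,0,0],[0,0,0],[0,0,0],[0,0,0]],"claw":[1,1,0.6,-0.28,-0.28,-0.28,-0.28,-0.28]}'
python3 -m handwheel '{"delta_pos":[[0,0,-50],[0,-10,-40],[4,-40,0],[8,-50,0],[8,-50,0],[8,-50,0],[8,-50,0],[8,-50,0]],"rotation":[[0,0,0],[0,0,0.01],[0,0,0.015],[0,0,0.02],[0,0,0.02],[0,0,0.02],[0,0,0.02],[0,0,0.01]],"claw":[-0.28,-0.28,-0.28,-0.28,-0.28,-0.28,-0.28,-0.28]}'
python3 -c "
from h import *
plan((.5525,.0508,.13),-.07,2)"
```

```text
time: 60.2
tool_pos: [0.4861, -0.2959, 0.0566]
ee_rot: [-3.139, 0.003, 0.045]
wrist_force: [0.7, 0.2, 0.7]
width: 0.06
time: 61.2
tool_pos: [0.5347, 0.0041, 0.1491]
ee_rot: [3.141, -0.002, -0.071]
wrist_force: [-0.6, -0.1, -0.2]
width: 0.06
at [0.5347 0.0041 0.1491] yaw -0.0705 tilt [ 3.141e+00 -2.000e-03] t 61.2 w 0.06
[[7.2, -23.9, 9.6], [7.2, -23.9, 9.6]]
wz -0.0
```

```bash
python3 -m handwheel '{"delta_pos":[[7.2,-22,8],[7.2,-22,8],[0,0,0],[0,0,0],[0,0,0],[0,0,0],[0,0,0],[0,0,0]],"rotation":[[0,0,0],[0,0,0],[0,0,0],[0,0,0],[0,0,0],[0,0,0],[0,0,0],[0,0,0]],"claw":[-0.28,-0.28,-0.28,-0.28,-0.28,-0.28,-0.28,-0.28]}'
python3 -c "
from h import *
s=snap('wrist','w29.png')
print(blob(s,'red',proj(s,(.553,.059,.042)),20,z=.042))
snap('scene','s29.png');
c=cv2.imread('pics/s29.png')[100:220,160:320];cv2.imwrite('pics/s29b.png',cv2.resize(c,(800,600),interpolation=cv2.INTER_CUBIC))
plan((.5525,.0594,.017),-.07,4)"
```

```text
time: 62.2
tool_pos: [0.5516, 0.0452, 0.1316]
ee_rot: [3.141, -0.0, -0.07]
wrist_force: [0.2, 0.8, 0.2]
width: 0.0603
((255.5, 179.5), array([0.55319041, 0.05882884]), np.float64(-0.07069014265793205), [np.float64(36.6), np.float64(19.3)])
at [0.5516 0.0454 0.1315] yaw -0.0701 tilt [3.142 0.   ] t 62.3 w 0.0602
[[-0.0, -3.5, 28.6], [-0.0, -3.5, 28.6], [-0.0, -3.5, 28.6], [-0.0, -3.5, 28.6]]
wz -0.0
```

View pics/s29b.png

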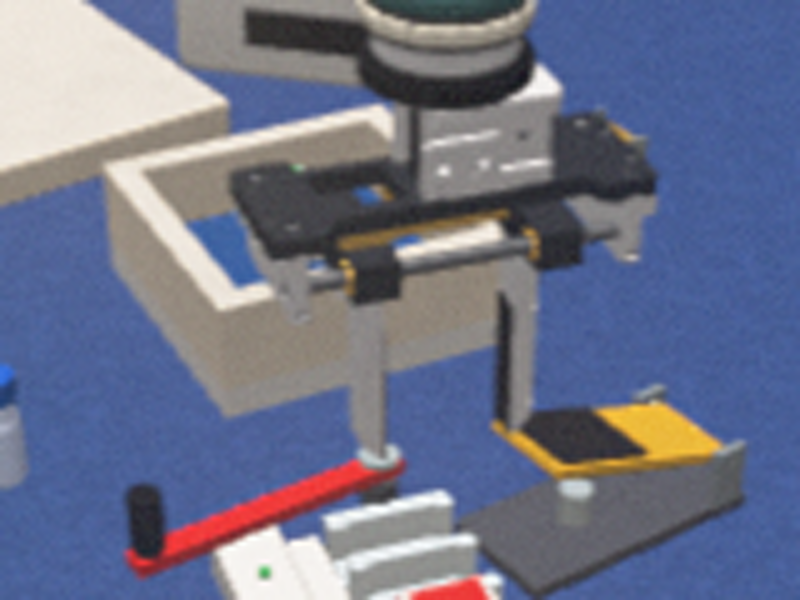

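```bash
python3 -m handwheel '{"delta_pos":[[0.5,-13.8,15],[0,0,30],[0,0,30],[0,0,24],[0,0,15],[0,0,0],[0,0,0],[0,0,0]],"rotation":[[0,0,0],[0,0,0],[0,0,0],[0,0,0],[0,0,0],[0,0,0],[0,0,0],[0,0,0]],"claw":[-0.28,-0.28,-0.28,-0.28,-0.28,-0.28,-0.28,1]}'
python3 -c "
from h import *
o=robot.get_obs();print(o['tool_pos'],o['wrist_force'],o['width'])"
python3 -m handwheel '{"delta_pos":[[0,0,0],[0,0,0],[0,0,-20],[0,0,-50],[0,0,-50],[0,20,-20],[-5,40,0],[-8,44,0]],"rotation":[[0,0,0],[0,0,0],[0,0,0],[0,0,0],[0,0,0],[0,0,0],[0,0,-0.015],[0,0,-0.018]],"claw":[1,1,1,1,1,1,1,1]}'
python3 -c "
from h import *
o=robot.get_obs();print(o['width'])
plan((.485,-.251,.16),.045,6)"
```

```text
time: 63.3
tool_pos: [0.5541, 0.0592, 0.0188]
ee_rot: [-3.141, -0.003, -0.07]
wrist_force: [-0.3, 1.1, 0.5]
width: 0.0535
[0.55413115 0.05921518 0.01884629] [-0.34906796  1.10416146  0.53433877] 0.05350579976559439
time: 64.3
tool_pos: [0.5334, -0.0446, 0.1578]
ee_rot: [3.141, -0.001, -0.035]
wrist_force: [-0.5, -0.1, -0.6]
width: 0.0458
0.045815264355404284
at [ 0.5334 -0.0446  0.1578] yaw -0.0351 tilt [ 3.141e+00 -1.000e-03] t 64.3 w 0.0458
[[-6.9, 34.7, -0.4], [-7.3, 34.6, -0.4], [-7.8, 34.5, -0.4], [-8.2, 34.4, -0.4], [-8.7, 34.3, -0.4], [-9.1, 34.1, -0.4]]
wz -0.013
```

```bash
python3 -m handwheel '{"delta_pos":[[-7,34.7,0],[-7.3,34.6,0],[-7.8,34.5,0],[-8.2,34.4,0],[-8.7,34.3,0],[-9.1,34.1,0],[0,0,0],[0,0,0]],"rotation":[[0,0,-0.013],[0,0,-0.013],[0,0,-0.013],[0,0,-0.013],[0,0,-0.013],[0,0,-0.013],[0,0,0],[0,0,0]],"claw":[1,1,1,1,1,1,1,1]}'
python3 -c "
from h import *
plan((.485,-.251,.045),.045,4)
snap('scene','s30.png');
c=cv2.imread('pics/s30.png')[80:200,160:320];cv2.imwrite('pics/s30b.png',cv2.resize(c,(800,600),interpolation=cv2.INTER_CUBIC))"
```

```text
time: 65.3
tool_pos: [0.4844, -0.2497, 0.1573]
ee_rot: [-3.141, 0.0, 0.041]
wrist_force: [-0.9, -0.1, -0.1]
width: 0.0458
at [ 0.4844 -0.2497  0.1573] yaw 0.0408 tilt [-3.141  0.   ] t 65.3 w 0.0458
[[0.1, 0.3, 28.1], [0.1, 0.3, 28.1], [0.1, 0.3, 28.1], [0.1, 0.3, 28.1]]
wz -0.001
```

View pics/s30b.png

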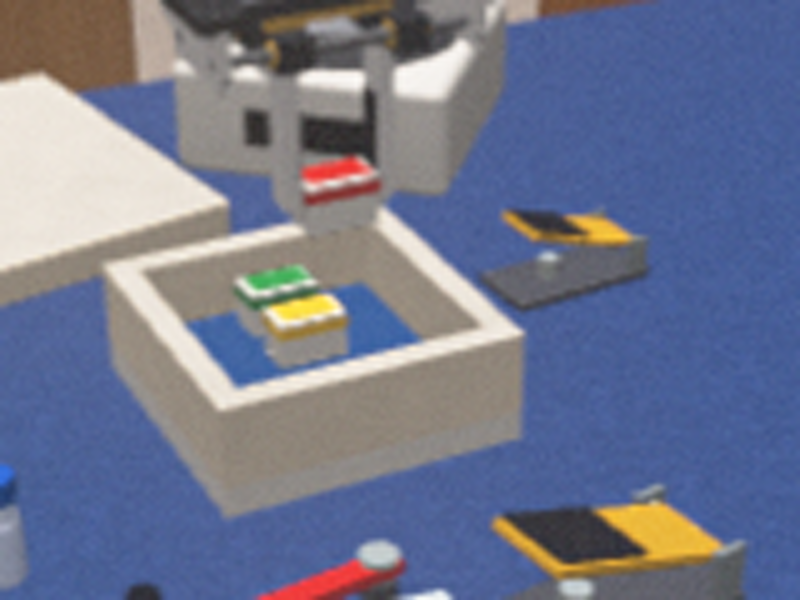

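```bash
python3 -m handwheel '{"delta_pos":[[0.6,1,30],[0,0,40],[0,0,25],[0,0,10],[0,0,5],[0,0,2.5],[0,0,1],[0,0,0]],"rotation":[[0,0,0],[0,0,0],[0,0,0],[0,0,0],[0,0,0],[0,0,0],[0,0,0],[0,0,0]],"claw":[1,1,1,1,1,1,1,1]}'
python3 -c "
from h import *
o=robot.get_obs();print(o['tool_pos'],o['wrist_force'],o['width'])"
```

```text
time: 66.35
tool_pos: [0.4855, -0.2516, 0.0447]
ee_rot: [3.141, -0.001, 0.041]
wrist_force: [0.2, 0.3, -1.2]
width: 0.0456
[ 0.48547018 -0.25155254  0.04474005] [ 0.1591718   0.27818669 -1.23285154] 0.0456432371322725
```

```bash
python3 -m handwheel '{"delta_pos":[[0,0,1],[0,0,0],[0,0,0],[0,0,0],[0,0,0],[0,0,0],[0,0,0],[0,0,-15]],"rotation":[[0,0,0],[0,0,0],[0,0,0],[0,0,0],[0,0,0],[0,0,0],[0,0,0],[0,0,0]],"claw":[1,1,0.6,-0.28,-0.28,-0.28,-0.28,-0.28]}'
python3 -m handwheel '{"delta_pos":[[0,0,-40],[0,0,-50],[0,30,-50],[0,50,0],[0,40,0],[0,0,0],[0,0,0],[0,0,0]],"rotation":[[0,0,0],[0,0,0],[0,0,0],[0,0,0],[0,0,0],[0,0,0],[0,0,0],[0,0,0]],"claw":[-0.28,-0.28,-0.28,-0.28,-0.28,-0.28,-0.28,-0.28]}'
python3 - <<'E'
from h import *
s=snap('wrist','w31.png');t=snap('scene','s31.png');a=snap('top','t31.png')
print(robot.get_obs()['tool_pos'],robot.get_obs()['wrist_force'])
c=cv2.imread('pics/s31.png');cv2.imwrite('pics/s31b.png',cv2.resize(c[80:290,140:420],(800,600),interpolation=cv2.INTER_CUBIC))
c=cv2.imread('pics/t31.png');cv2.imwrite('pics/t31b.png',cv2.resize(c[90:270,140:380],(800,600),interpolation=cv2.INTER_CUBIC))
for k,p in dict(red=(.485,-.251),yellow=(.487,-.296),green=(.489,-.341)).items():
    try:
        A=blob(s,k,proj(s,(*p,.067)),25,z=.067);B=blob(t,k,proj(t,(*p,.067)),9,z=.067)
        print(k,A[1].round(4),round(A[2],3),A[3],tri([(s,*A[0]),(t,*B[0])]))
    except Exception as e: print(k,e)
E
```

```text
time: 67.35
tool_pos: [0.484, -0.2506, 0.0571]
ee_rot: [-3.14, 0.003, 0.041]
wrist_force: [0.2, 0.2, 0.7]
width: 0.0597
time: 68.35
tool_pos: [0.4902, -0.37, 0.1986]
ee_rot: [3.141, -0.001, 0.042]
wrist_force: [0.2, 0.3, 0.2]
width: 0.0605
[ 0.49023373 -0.37019957  0.19846071] [ 0.05662559 -0.24565497  0.12277762]
red list index out of range
yellow list index out of range
green list index out of range
```

View pics/s31b.png

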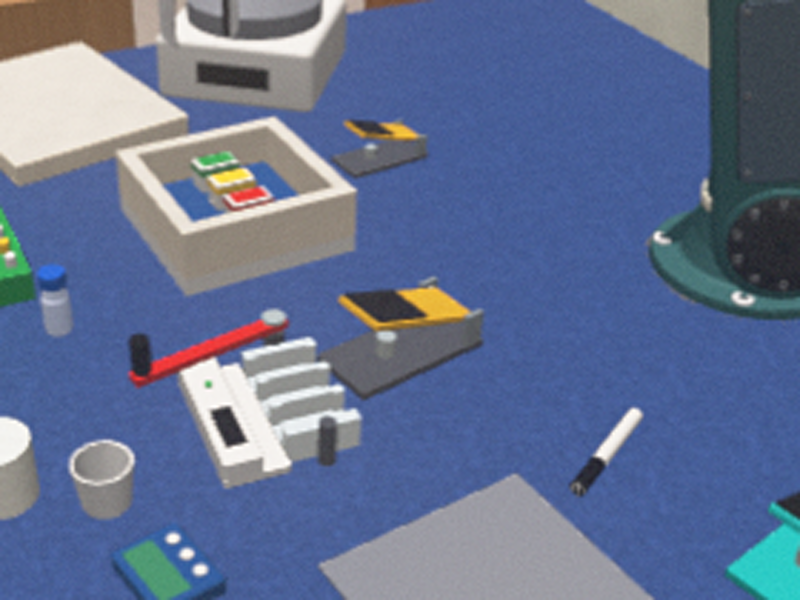

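View pics/t31b.png

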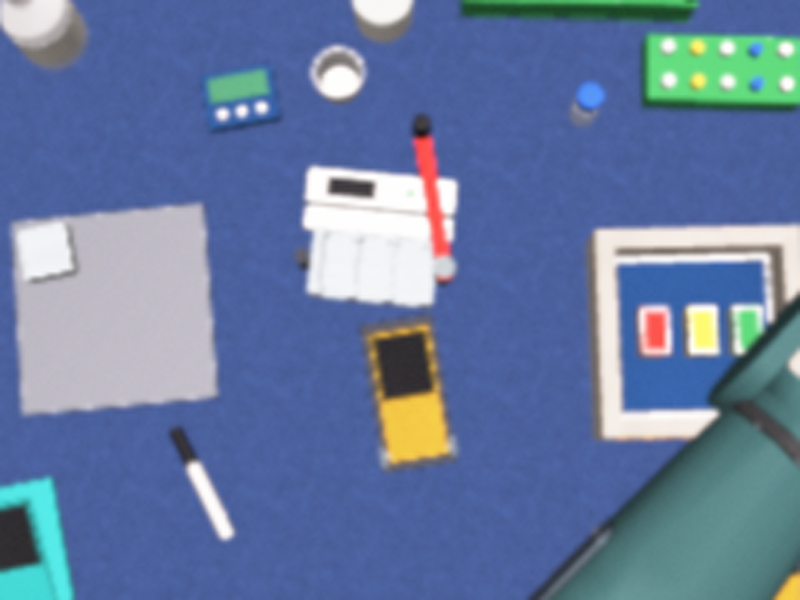

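View pics/w31.png

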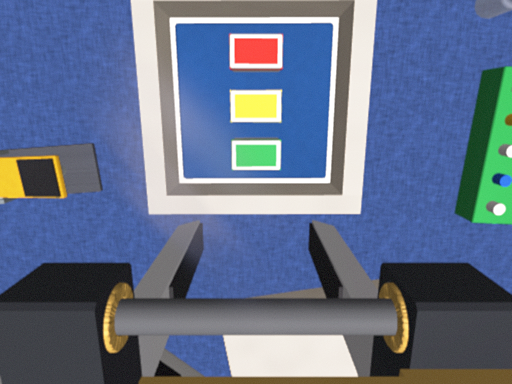

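```bash
sed -i 's/st\[i,4\]>60/st[i,4]>15/' h.py; python3 - <<'E'
from h import *
s=load('w31.png');t=load('s31.png');bx=np.array([.487,-.296])
for k,u,v in (('red',(256,51),0),('yellow',(256,105),0),('green',(256,154),0)):
    A=blob(s,k,u,15,z=.067); q=proj(t,(*A[1],.067)); B=blob(t,k,q,8,z=.067)
    print(k,A[1].round(4),A[3],tri([(s,*A[0]),(t,*B[0])])[0].round(4),(A[1]-bx).round(3))
robot.close_job()
E
```

```text
red [ 0.486  -0.2513] [np.float64(18.5), np.float64(35.2)] [ 0.4862 -0.2517  0.0692] [-0.001  0.045]
yellow [ 0.4875 -0.2974] [np.float64(35.7), np.float64(18.3)] [ 0.4885 -0.2977  0.0689] [ 0.    -0.001]
green [ 0.4898 -0.342 ] [np.float64(36.1), np.float64(18.7)] [ 0.4898 -0.3417  0.069 ] [ 0.003 -0.046]
the job is handed in; nothing more can be done
```

The whole job was done in order and handed in at about 68 s of the 210 s allowed; the hand-in gives no verdict, so this rests on my own checks.

- **Pressing:** All three cartridges (red, yellow, green) were seated in the pockets and the bar swung shut. The large yellow treadle was pressed to its stop twice, held about 2 s each time at 22 N and 28 N. It came fully up after each stroke.
- **Bar and transfer:** The bar was opened to about 1.3 rad and the cartridges were stood on the cold pack.
- **Last views:** All three cartridges look upright on the pack, at about +45, 0 and −46 mm across the box. Their tops triangulate at 69 mm against 67 mm expected, the same 1–2 mm high offset as earlier. The treadle is up, the bar open, and the gripper clear of everything at about 0.2 m height. The block, timer, cup and tube look unmoved.
- **Checks that failed or disagreed:**
  - One automatic colour check missed the small blobs in the scene view; it passed once I lowered its size threshold.
  - Seating green met about 6 N on the way in, but the pictures then showed it seated.
  - I saw neither a cartridge knocked aside nor a slack grip.

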